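# Stack the nail and seed tubs, feet in the lid recesses

## Task

Stack the tubs on the deep long tub without shifting it: take the odd, taller short tub off its lid and stand it upright anywhere free on the board, then seat the two short tubs of equal height end to end on that lid and bridge the shallow long tub over both, in line, with every foot fully down in its recess. Lower the stacked tubs into their recesses rather than dropping them, leave all the tubs standing released, and do not disturb the jar, saucer, measuring cup or trowel.

Things in the scene. Friction and masses are not known exactly. Their poses are not given: they have to be found in the camera images.
- long_deep_mid (a point): Deep long tub, bottom of the stack: 172 x 60 x 84 mm (long, wide, high with feet), 1.6 kg, loose. Every tub is milky white with a grey lid; the lid, its widest part, has flat upright edges 14 mm high, the tub is 3 mm narrower all round. Two sets of four recesses in its lid, see its bays; a tub seated there has its foot tips 79 mm above this one's. Point: its centre, half-way up; x along, y across, z up.
- long_deep_bay1 (a point): Middle of the first set of recesses in the deep tub's lid, at the recess floor (5 mm below the lid's top), 44 mm from the tub's middle to its -x end; axes as the tub's. Recesses 15 mm square, 5 mm deep, centred 31.5 mm either way in x and 19.5 mm in y from here. All else of the lid is level.
- long_deep_bay2 (a point): The same for the second set, 44 mm from the tub's middle to its +x end. Short tubs seated in both sets stand end to end with 4 mm between their lids.
- long_low_mid (a point): Shallow long tub, goes on top, bridging the short ones: 172 x 60 x 54 mm, 0.4 kg, on the board; lid as the deep one's. Four corner feet at x +-75.5, y +-19.5 mm, round, 6 mm high, 12 mm across tapering to 8; they fit the two outer recesses of each seated short tub. Seated, its foot tips are 5 mm below the tops of the short tubs' lids. Point: its centre, half-way up; x along, y across, z up.
- short_a_mid (a point): One of the two short tubs of equal height: 84 x 60 x 54 mm, 0.2 kg, on the board. Feet (6 mm high, tapering) and lid recesses (15 mm square, 5 mm deep) at x +-31.5, y +-19.5 mm. Grip its lid's edges across the 60 mm. The same turned half round. Seated, its foot tips are 5 mm below the top of the lid under it. Point: its centre, half-way up; x along, y across, z up.
- short_b_mid (a point): The other of the two equal short tubs, 84 x 60 x 54 mm, just like short_a, on the board. Point: its centre, half-way up; x along, y across, z up.
- short_tall_mid (a point): The odd, taller short tub, no part of the stack: 84 x 60 x 70 mm, 0.25 kg, feet and lid as the others'. It starts on the middle of the deep long tub's lid, a little askew, its feet on the raised parts of the lid, in no recess. Point: its centre, half-way up; x along, y across, z up.
- jar_mid (a point): Green plastic jar with a twist cap, 68 mm across, 100 mm high, standing on the board; this point is its centre, 50 mm up. To be left alone.
- saucer: Brown clay saucer, 110 mm across, 22 mm high, on the board; origin in the middle of its underside. To be left alone.
- cup: Stainless measuring cup lying on its side on the board: cylinder 66 mm across and 55 mm long with its axis along x, mouth to +x; a flat handle runs out from the rim to +y, its end resting on the board 118 mm from the axis. Origin on the board under the middle of the cylinder. To be left alone.
- trowel: Pointing trowel lying flat: steel leaf blade 82 mm wide reaching 145 mm to +x, wooden handle reaching 140 mm to -x, 34 mm high at the crank. Origin on the board near the root of the blade. To be left alone.
- organiser_front (a point): Black parts organiser with three rows of clear tilt-out bins, fixed at the left end: 140 mm deep (x, the bins face -x), 340 mm wide (y), 235 mm high; two tilted bins stand up to 40 mm out of its front. Point: on the board, middle of the foot of its front; x to its back, y along its width.

How it is judged (in metres and radians):
On the way, in this order (a step that is already met when the one before it is completed fails the run):
1. the taller short tub stands upright on the board, off the deep tub's lid, at rest (height (world z) of short_tall_mid between 0.032 and 0.038 m and angle between short_tall_mid's own z axis and vertical below 0.04 rad and linear speed of short_tall below 0.01 m/s), for 0.2 s.
2. the two equal short tubs are seated end to end in the deep long tub's lid ((((horizontal distance between short_a_mid and long_deep_bay1 below 0.0045 m and z of short_a_mid in the frame of long_deep_bay1 between 0.025 and 0.029 m and angle between the x axis of short_a_mid and the x axis of long_deep_bay1, either way round below 0.08 rad and angle between short_a_mid's own z axis and vertical below 0.02 rad) and (horizontal distance between short_b_mid and long_deep_bay2 below 0.0045 m and z of short_b_mid in the frame of long_deep_bay2 between 0.025 and 0.029 m and angle between the x axis of short_b_mid and the x axis of long_deep_bay2, either way round below 0.08 rad and angle between short_b_mid's own z axis and vertical below 0.02 rad)) or ((horizontal distance between short_a_mid and long_deep_bay2 below 0.0045 m and z of short_a_mid in the frame of long_deep_bay2 between 0.025 and 0.029 m and angle between the x axis of short_a_mid and the x axis of long_deep_bay2, either way round below 0.08 rad and angle between short_a_mid's own z axis and vertical below 0.02 rad) and (horizontal distance between short_b_mid and long_deep_bay1 below 0.0045 m and z of short_b_mid in the frame of long_deep_bay1 between 0.025 and 0.029 m and angle between the x axis of short_b_mid and the x axis of long_deep_bay1, either way round below 0.08 rad and angle between short_b_mid's own z axis and vertical below 0.02 rad))) and linear speed of each of short_a, short_b below 0.01 m/s), for 0.2 s.
At the end, for the whole second after the job is handed in: Taller short tub upright on the board; both equal short tubs in their recess sets (4.5 mm sideways, 2 mm height, 0.08 rad yaw, any order), shallow long tub bridging them (7 mm sideways, 2.5 mm height, 0.08 rad); tilts below 0.02 rad (taller tub 0.04); all at rest (all of step 1 and all of step 2 and x of long_low_mid in the frame of long_deep_mid between -0.007 and 0.007 m and y of long_low_mid in the frame of long_deep_mid between -0.007 and 0.007 m and z of long_low_mid in the frame of long_deep_mid between 0.1105 and 0.1155 m and angle between the x axis of long_low_mid and the x axis of long_deep_mid, either way round below 0.08 rad and angle between each of long_low_mid, long_deep_mid's own z axis and vertical below 0.02 rad and linear speed of each of long_low, long_deep below 0.01 m/s); the robot touches nothing.
It fails at once if the deep long tub is shifted more than 3 cm (distance of long_deep_mid from where it was at the start of the episode above 0.03 m).
It fails at once if the jar, saucer, measuring cup or trowel is moved more than 3 cm (distance of any of jar_mid, saucer, cup, trowel from where it was at the start of the episode above 0.03 m).
It fails at once if a short tub is dropped onto the lid (over 0.4 m/s within 10 mm of its seat) ((horizontal distance between short_a_mid and long_deep_bay1 below 0.03 m and z of short_a_mid in the frame of long_deep_bay1 between 0.022 and 0.037 m and linear speed of short_a above 0.4 m/s) or (horizontal distance between short_a_mid and long_deep_bay2 below 0.03 m and z of short_a_mid in the frame of long_deep_bay2 between 0.022 and 0.037 m and linear speed of short_a above 0.4 m/s) or (horizontal distance between short_b_mid and long_deep_bay1 below 0.03 m and z of short_b_mid in the frame of long_deep_bay1 between 0.022 and 0.037 m and linear speed of short_b above 0.4 m/s) or (horizontal distance between short_b_mid and long_deep_bay2 below 0.03 m and z of short_b_mid in the frame of long_deep_bay2 between 0.022 and 0.037 m and linear speed of short_b above 0.4 m/s)).
It fails at once if the shallow long tub is dropped onto the short tubs (over 0.4 m/s within 10 mm of its seat) (horizontal distance between long_low_mid and long_deep_mid below 0.03 m and z of long_low_mid in the frame of long_deep_mid between 0.108 and 0.123 m and linear speed of long_low above 0.4 m/s).
It also fails if it takes over 72 s, if anything falls off the work surface, if the arm or the gripper's body presses on something with over 40 N, if the wrist force passes 120 N, or if a joint passes its speed limit or range.

## Robot

A 6-joint arm with a two-finger parallel gripper is mounted at the origin on the work surface. World frame = base frame: x ahead of the robot, y to its left, z up, the work surface at z = 0. Lengths are in mm, angles in rad, forces in N, time in s.
With the tool pointing down it reaches from about 275 to 975 mm from the base axis. Payload 8.4 kg.
Tool frame: the origin (TCP) lies midway between the tips of the shut fingers; the grasp point (between the pads) lies 19 mm behind it; z points along the fingers, y is the direction in which the jaws open and shut (so a half turn about z gives the same grasp; the last joint's range is limited). The gripper opens to 92 mm and grips with 3 to 60 N. Pads are 20 mm wide; open, the fingers measure 128 mm over their backs; the gripper's body (75 mm by 189 mm) begins 69 mm behind the grasp point.
Start: joints at [1.225, 0.353, 1.633, -0, 1.155, -0.002], TCP at [210.666, 588.428, 214.583] pointing down, gripper open.
Joint ranges: [-2.63, 2.63], [-0.92, 2.1], [0.06, 2.66], [-1.3, 4.44], [0, 2.69], [-3.02, 3.02]. Speed limits (rad/s): [2.22, 2.22, 2.79, 3.14, 3.14, 3.14].

## Interface

Orientations are given as a 3x3 rotation matrix whose columns are the frame's x, y, z axes.
In Python, from station import manip, viewer, ticket gives the robot as it stands. The module is installed in compiled form; this text tells all that it offers.
- The arm moves only by the tool play_rows, never from a script. Its argument "plan" is text: rows parted by semicolons, each of 4 numbers parted by spaces: the shift along the tool's x, y, z in m, then the turn about the tool's z in degrees. A call has 1 to 5 rows; each row shifts and turns the commanded pose from where the row before left it, along the tool's axes as they then stand; what a row does not reach is not made up. A row lasts 1/8 s, in which the tool goes at most 62.5 mm and 10.7 degrees, less where a joint would pass 70% of its speed; a pose out of reach is approached as far as the arm can. A call is refused whole if a number of a shift passes 0.0625 or a number of a turn 10.7, either way. A call with a gripper value outside its range is refused whole. "grip" is the opening, from 0 (shut) to 1 (fully open), set as the call begins (left out, the last holds). The fingers move at their own pace and stop on an object; "newtons" is the grip in N (left out, the last holds). Time passes only in rows, so rows that do not move let the fingers close. It gives the time, the measured TCP pose, the force and the opening at its end, in the units of the state.
- manip.observe(): the state, without advancing time (a new reading comes with each control period).
- viewer.read_camera(name): name is "scene" or "side" or "wrist"; returns the picture (420x560x3 uint8, red, green, blue); there is no depth.
- viewer.camera_params(name): a dict with "vertical_fov" (degrees; the focal length in pixels is half the picture's height over the tangent of half this angle, whatever the lens; pixels are square), "cx", "cy" (the principal point, pixels), "R" (3x3) and "t" (3): a world point X has camera coordinates R X + t; the wrist camera has in their place "hand_eye" (4x4, takes a point from camera to tool coordinates, whose origin is the TCP and whose axes are the flange's). Camera axes: x right, y down, z forward; pixel columns grow to the right and rows downward; lengths in mm; the calibration is good to about 2 mm. The wrist camera is an equidistant fisheye: a pixel r from the principal point sees the ray r / f radians off the axis. A picture is of the moment at which its call begins: read the wrist's pose just before it. camera_params takes no time and is no camera call.
- ticket.hand_in(): hands the job in, once; it reports no verdict.
The state is a dict: "time": time; "q": joint angles; "joint_velocities": joint speeds; "tau": joint torques, N m; "eef_pos": TCP position; "tcp_rot": TCP orientation; "contact_force": force on the tool from outside, world axes, zero at the start; "torque": the same for the moment, N m; "gripper_width": finger opening in mm.
Only numpy, scipy, OpenCV 4.12 (cv2) and the standard library are available. Lean on these libraries where they do the work, as an engineer would, in place of code of your own. Each camera call takes 0.05 s, during which the arm holds its last target.

## Working session

There is one attempt and no reset: what is moved stays moved. The work goes in short steps, Python scripts to look and compute and a tool call to move; the robot and the scene stay as the last step left them, time stands still between calls to the robot, and variables do not carry over. Pictures are saved under pics/ and viewed, and the job is handed in when it is done.

Besides the shell and the picture viewer there is one more tool, called after "Call:" as name(argument=value, ...), one argument or row to a line, values as JSON. play_rows: Moves the arm, as the interface text tells. Its arguments: {"type":"object","properties":{"plan":{"type":"string"},"grip":{"type":"number"},"newtons":{"type":"number"}},"required":["plan"]}

```bash
mkdir -p pics
python3 - <<'E'
from station import manip, viewer
import cv2,numpy as np
np.set_printoptions(precision=4,suppress=True)
s=manip.observe()
print(s)
for n in ["scene","side","wrist"]:
    print(n,viewer.camera_params(n))
    im=viewer.read_camera(n); cv2.imwrite(f"pics/{n}0.png",im[:,:,::-1])
E
```

```text
{'time': 0.0, 'q': array([ 1.2246,  0.3537,  1.6341,  0.    ,  1.1552, -0.0024]), 'joint_velocities': array([ 0.0003,  0.001 , -0.0014,  0.0001,  0.    ,  0.0005]), 'tau': array([ -0.0013, -59.3836, -33.4236,   0.0696,   0.0232,  -0.0001]), 'eef_pos': array([210.4852, 587.9598, 213.8387]), 'tcp_rot': array([[-0.9415,  0.3371, -0.0005],
       [ 0.3371,  0.9415, -0.0013],
       [ 0.    , -0.0014, -1.    ]]), 'contact_force': array([ 0.6567, -0.2394, -0.5013]), 'torque': array([-0.0577,  0.0356, -0.0153]), 'gripper_width': 92.13258735037705}
scene {'vertical_fov': 42.730964344488264, 'cx': 277.9290741791994, 'cy': 210.08644597762418, 'R': array([[-0.4014,  0.9158,  0.0137],
       [ 0.6583,  0.2989, -0.6908],
       [-0.6368, -0.2683, -0.7229]]), 't': array([ 175.7382, -315.9248, 1913.3833])}
side {'vertical_fov': 45.86590216421253, 'cx': 291.83795387642846, 'cy': 209.23911833364525, 'R': array([[-0.9925, -0.1225, -0.0026],
       [-0.071 ,  0.5928, -0.8022],
       [ 0.0998, -0.796 , -0.5971]]), 't': array([ 571.0289,   74.92  , 1717.7729])}
wrist {'vertical_fov': 65.70646984690485, 'cx': 276.6185239809695, 'cy': 208.14999086149686, 'hand_eye': array([[   0.0006,   -0.9578,   -0.2876,   81.901 ],
       [   1.    ,    0.0001,    0.0017,    0.8067],
       [  -0.0016,   -0.2876,    0.9578, -169.3208],
       [   0.    ,    0.    ,    0.    ,    1.    ]])}
```

View pics/scene0.png

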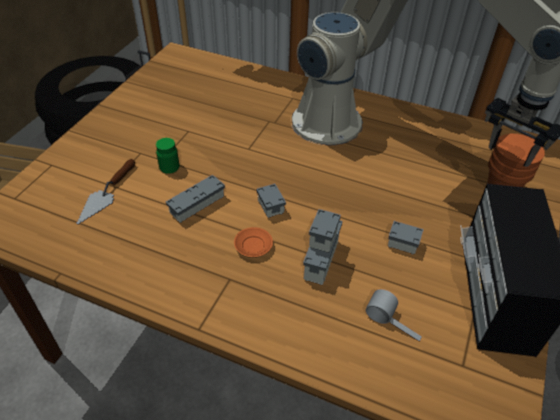

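View pics/side0.png

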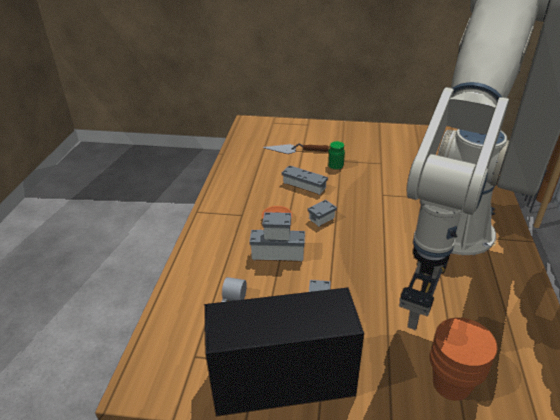

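View pics/wrist0.png

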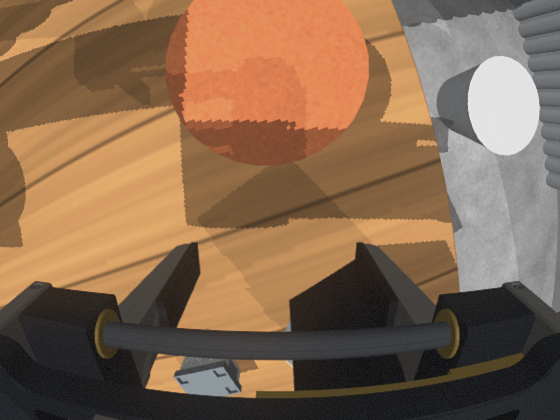

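```bash
cat > h.py <<'E'
from station import manip, viewer
import cv2,numpy as np
np.set_printoptions(precision=4,suppress=True)
def F(p): return 210/np.tan(np.radians(p["vertical_fov"]/2))
def cam(n,s=None):
    p=viewer.camera_params(n)
    if n!="wrist": return p["R"],p["t"],F(p),p["cx"],p["cy"]
    s=s or manip.observe()
    T=np.eye(4);T[:3,:3]=s["tcp_rot"];T[:3,3]=s["eef_pos"]
    C=np.linalg.inv(T@p["hand_eye"]); return C[:3,:3],C[:3,3],F(p),p["cx"],p["cy"]
def ray(n,c,uv):
    R,t,f,cx,cy=c; d=np.array([(uv[0]-cx)/f,(uv[1]-cy)/f,1.])
    if n=="wrist":
        r=np.hypot(d[0],d[1]); k=np.sin(r)/r if r>1e-9 else 1; d=np.array([d[0]*k,d[1]*k,np.cos(r)])
    return -R.T@t, R.T@d
def pix2plane(n,c,uv,z):
    o,d=ray(n,c,uv); return o+d*(z-o[2])/d[2]
def proj(n,c,X):
    R,t,f,cx,cy=c; p=np.atleast_2d(X)@R.T+t
    if n=="wrist":
        r=np.hypot(p[:,0],p[:,1]); th=np.arctan2(r,p[:,2]); k=np.where(r>1e-9,th/np.maximum(r,1e-9),0)
        return np.c_[cx+f*k*p[:,0],cy+f*k*p[:,1]]
    return np.c_[cx+f*p[:,0]/p[:,2],cy+f*p[:,1]/p[:,2]]
E
python3 - <<'E'
import cv2
i=cv2.imread('pics/scene0.png'); cv2.imwrite('pics/c1.png',cv2.resize(i[160:310,150:350],None,fx=4,fy=4,interpolation=cv2.INTER_CUBIC))
cv2.imwrite('pics/c2.png',cv2.resize(i[170:345,290:490],None,fx=3.4,fy=3.4,interpolation=cv2.INTER_CUBIC))
i=cv2.imread('pics/side0.png'); cv2.imwrite('pics/c3.png',cv2.resize(i[150:300,220:360],None,fx=4,fy=4,interpolation=cv2.INTER_CUBIC))
E
```

```text
(no output)
```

View pics/c1.png

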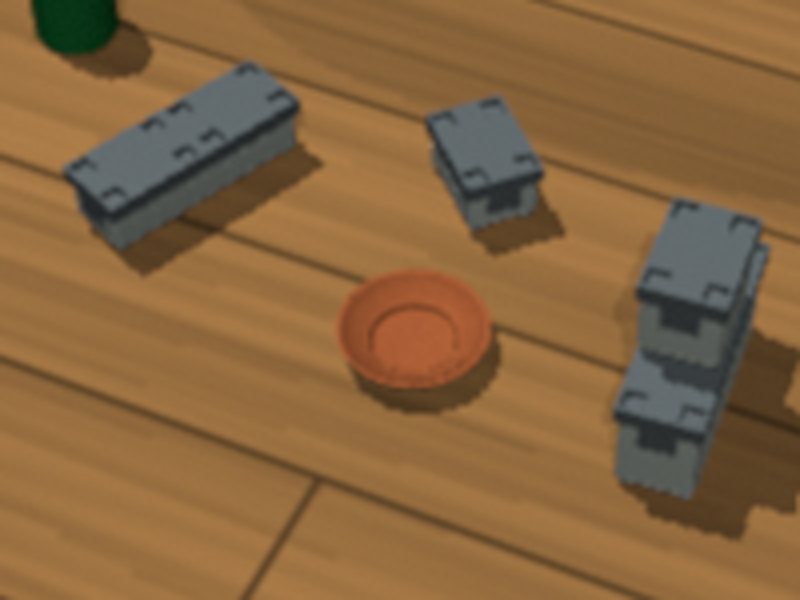

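View pics/c2.png

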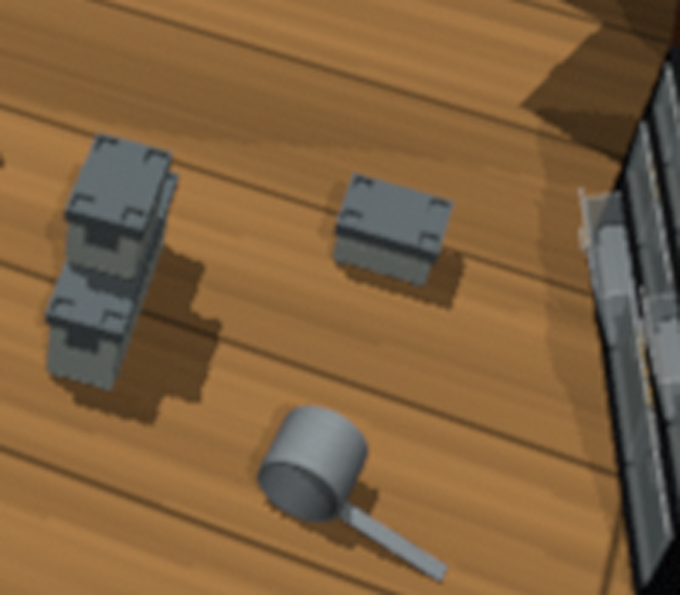

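View pics/c3.png

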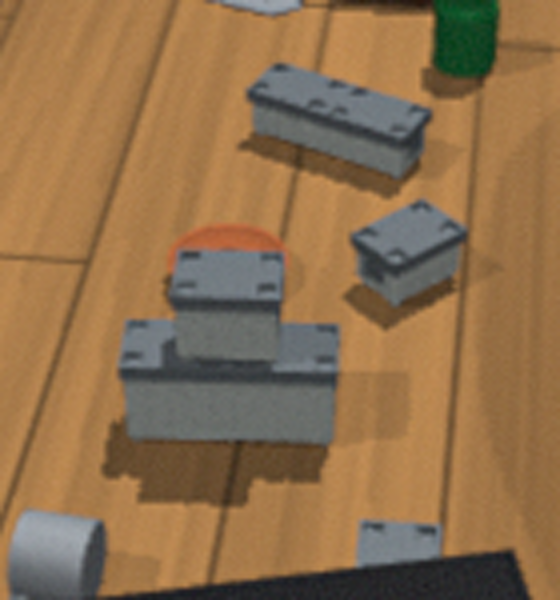

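```bash
cat > a.py <<'E'
from h import *
c=cam("scene")
def f(name,pts,z,o,k):
    P=np.array([pix2plane("scene",c,(o[0]+x/k,o[1]+y/k),z) for x,y in pts])
    print(name,"c",P.mean(0)[:2],"edges",np.linalg.norm(np.roll(P,-1,0)-P,axis=1))
    d=np.roll(P,-1,0)-P; print("   angs",np.degrees(np.arctan2(d[:,1],d[:,0])))
    print(P[:,:2].round(1).tolist())
o=(150,160)
f("low",[(65,170),(250,62),(300,103),(115,215)],54,o,4)
f("A",[(427,122),(498,95),(545,172),(468,193)],54,o,4)
f("tall",[(675,200),(762,220),(727,310),(637,290)],154,o,4)
f("deep",[(613,410),(705,430),(768,247)],84,o,4)
f("B",[(352,175),(452,203),(440,250),(335,225)],54,(290,170),3.4)
f("saucer",[(415,325)],11,o,4)
f("cup",[(310,460)],33,(290,170),3.4)
E
python3 a.py
```

```text
low c [ 559.7143 -209.1674] edges [169.8123  60.4091 169.0865  60.5928]
   angs [ 157.0428   66.3421  -22.8935 -112.9693]
[[625.9, -270.1], [469.6, -203.8], [493.8, -148.5], [649.6, -214.3]]
A c [477.2423  -5.3958] edges [60.2156 87.3892 59.536  78.9228]
   angs [ 143.2521   46.8214  -44.8368 -132.9422]
[[473.0, -53.8], [424.7, -17.8], [484.5, 46.0], [526.7, 4.0]]
tall c [602.2112 200.7382] edges [57.8989 81.8688 57.4805 83.066 ]
   angs [  96.4537    3.7045  -82.3322 -175.958 ]
[[564.3, 169.2], [557.8, 226.7], [639.5, 232.0], [647.2, 175.0]]
deep c [628.0728 213.6487] edges [ 59.6285 165.8581 179.7804]
   angs [  98.7453 -174.8969  -14.2267]
[[689.2, 179.3], [680.1, 238.2], [514.9, 223.5]]
B c [453.052  391.7487] edges [82.9116 53.7475 84.1322 59.1165]
   angs [  92.4558    2.9706  -83.8857 -178.093 ]
[[426.6, 349.1], [423.1, 432.0], [476.8, 434.8], [485.7, 351.1]]
saucer c [621.5742   6.2215] edges [0.]
   angs [0.]
[[621.6, 6.2]]
cup c [696.5113 394.3794] edges [0.]
   angs [0.]
[[696.5, 394.4]]
```

```bash
cat > plan.py <<'E'
import sys
from h import *
def plan(x,y,z,yaw,n=None,vmax=60,s=None):
    s=s or manip.observe(); p=s["eef_pos"].copy(); R=s["tcp_rot"]
    cur=np.degrees(np.arctan2(R[1,1],R[0,1])); dy=(yaw-cur+90)%180-90
    d=np.array([x,y,z])-p
    n=n or int(max(np.ceil(np.linalg.norm(d)/vmax),np.ceil(abs(dy)/10.5),1))
    rows=[];a=np.radians(cur)
    for i in range(n):
        Y=np.array([np.cos(a),np.sin(a),0]);Z=np.array([0,0,-1.]);X=np.cross(Y,Z)
        q=d/n; rows.append(f"{q@X/1000:.4f} {q@Y/1000:.4f} {q@Z/1000:.4f} {-dy/n:.1f}"); a+=np.radians(dy/n)
    print("pos",p.round(1),"yaw",round(cur,2),"t",s["time"],"n",n)
    for i in range(0,n,5): print("; ".join(rows[i:i+5]))
if __name__=="__main__":
    a=[float(v) for v in sys.argv[1:]]; plan(*a[:4],n=int(a[4]) if len(a)>4 else None)
E
python3 plan.py 575 201 270 94
```

```text
pos [210.5 588.1 214. ] yaw 70.3 t 0.15 n 9
-0.0526 -0.0268 -0.0062 -2.6; -0.0513 -0.0292 -0.0062 -2.6; -0.0499 -0.0316 -0.0062 -2.6; -0.0484 -0.0338 -0.0062 -2.6; -0.0468 -0.0360 -0.0062 -2.6
-0.0451 -0.0381 -0.0062 -2.6; -0.0433 -0.0402 -0.0062 -2.6; -0.0414 -0.0421 -0.0062 -2.6; -0.0395 -0.0440 -0.0062 -2.6
```

Call:
play_rows(
  plan="-0.0526 -0.0268 -0.0062 -2.6; -0.0513 -0.0292 -0.0062 -2.6; -0.0499 -0.0316 -0.0062 -2.6; -0.0484 -0.0338 -0.0062 -2.6; -0.0468 -0.0360 -0.0062 -2.6",
  grip=1,
)

```text
time: 0.78
eef_pos: [413.7, 371.7, 245.7]
tcp_rot: [[-0.993, 0.115, -0.0], [0.115, 0.993, -0.0], [0.0, -0.0, -1.0]]
contact_force: [1.3, 1.5, 0.1]
gripper_width: 92.0
```

Call:
play_rows(
  plan="-0.0451 -0.0381 -0.0062 -2.6; -0.0433 -0.0402 -0.0062 -2.6; -0.0414 -0.0421 -0.0062 -2.6; -0.0395 -0.0440 -0.0062 -2.6; 0 0 0 0",
)

```text
time: 1.4
eef_pos: [576.4, 197.6, 270.4]
tcp_rot: [[-0.998, -0.061, 0.001], [-0.061, 0.998, -0.001], [-0.001, -0.001, -1.0]]
contact_force: [0.1, 0.3, 0.4]
gripper_width: 92.0
```

```bash
cat > look.py <<'E'
import sys,pickle
from h import *
n,name=sys.argv[1],sys.argv[2]
s=manip.observe(); im=viewer.read_camera(n); cv2.imwrite(f"pics/{name}.png",im[:,:,::-1]); pickle.dump((n,s,cam(n,s)),open(f"pics/{name}.pkl","wb"))
print(s["eef_pos"],np.degrees(np.arctan2(s["tcp_rot"][1,1],s["tcp_rot"][0,1])),s["tcp_rot"][2],s["time"],s["gripper_width"],s["contact_force"])
E
python3 look.py wrist w1
```

```text
[576.3596 197.633  270.4123] 93.4821575053366 [-0.0009 -0.0006 -1.    ] 1.4 91.9789754059053 [0.1352 0.2973 0.3826]
```

View pics/w1.png

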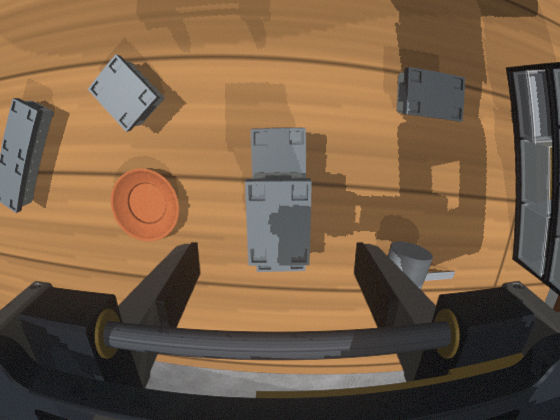

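```bash
cat > crop.py <<'E'
import sys,cv2
n,x0,y0,w,h,k,out=sys.argv[1:]
x0,y0,w,h=map(int,(x0,y0,w,h));k=float(k)
i=cv2.imread(f'pics/{n}.png'); cv2.imwrite(f'pics/{out}.png',cv2.resize(i[y0:y0+h,x0:x0+w],None,fx=k,fy=k,interpolation=cv2.INTER_CUBIC))
E
python3 crop.py w1 230 120 100 100 6 w1a; python3 crop.py w1 230 200 100 80 6 w1b
python3 crop.py w1 80 40 100 100 6 w1c; python3 crop.py w1 385 50 100 80 6 w1d
```

```text
(no output)
```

View pics/w1a.png

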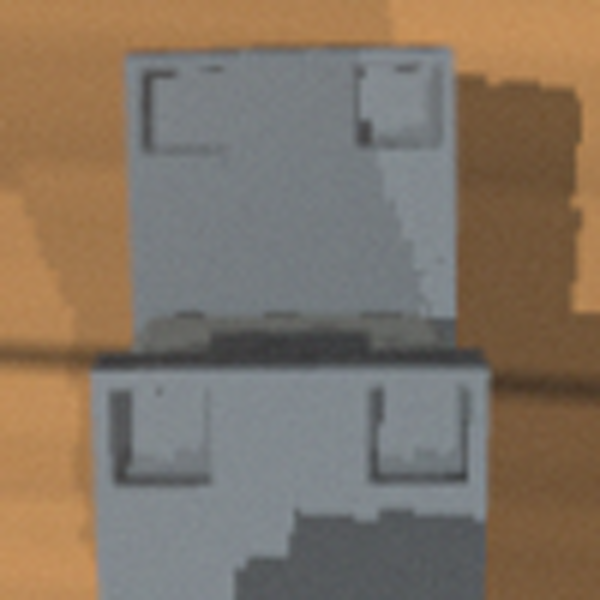

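View pics/w1b.png

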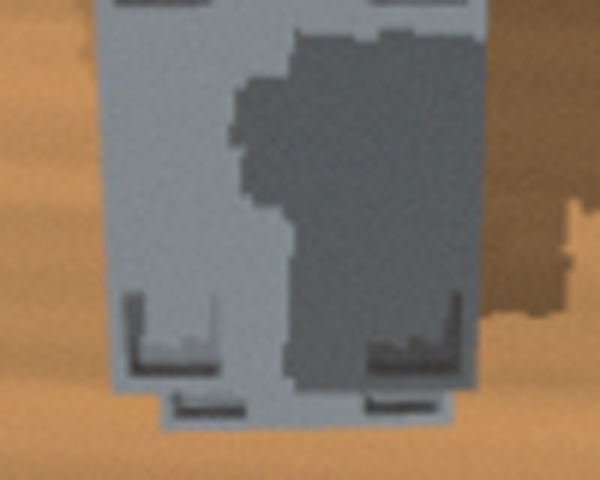

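View pics/w1c.png

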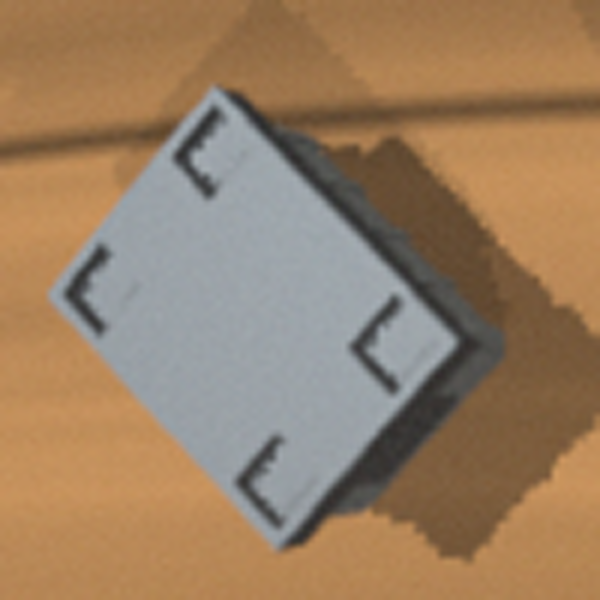

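View pics/w1d.png

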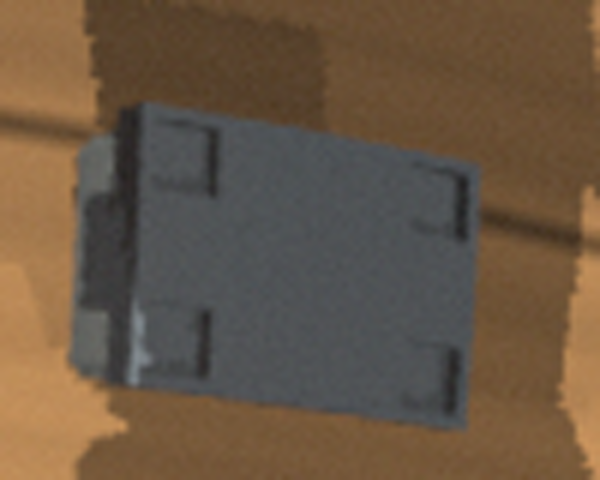

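```bash
cat > fit.py <<'E'
from h import *
import pickle
from scipy.optimize import least_squares
def fit(name,img,pts,z,L,W=60,x0=None):
    """pts full-image pixels of 4 lid-top corners any order around"""
    n,s,c=pickle.load(open(f"pics/{img}.pkl","rb"))
    pts=np.array(pts,float)
    P=np.array([pix2plane(n,c,p,z)[:2] for p in pts]); m=P.mean(0)
    d=P-np.roll(P,-1,0); l=np.linalg.norm(d,axis=1); k=0 if l[0]+l[2]>l[1]+l[3] else 1
    e=d[k]-d[(k+2)%4]; th=np.arctan2(e[1],e[0])
    def corners(v):
        u=np.array([np.cos(v[2]),np.sin(v[2])]);w=np.array([-u[1],u[0]])
        C=np.array([v[:2]+a*L/2*u+b*W/2*w for a,b in((1,1),(1,-1),(-1,-1),(-1,1))]); return np.c_[C,np.full(4,z)]
    def ass(v):
        q=proj(n,c,corners(v)); return np.array([q[np.argmin(np.linalg.norm(q-p,axis=1))] for p in pts])
    r=least_squares(lambda v:(ass(v)-pts).ravel(),[m[0],m[1],th],x_scale=[1,1,.01])
    a=(np.degrees(r.x[2])+90)%180-90
    print(name,r.x[:2].round(1),"yaw",round(a,2),"rms px",round(np.sqrt(np.mean(r.fun**2)),2),"edges",l.round(1))
    return r.x[0],r.x[1],a
def off(pts,o,k): return [(o[0]+(x+.5)/k-.5,o[1]+(y+.5)/k-.5) for x,y in pts]
E
python3 - <<'E'
from fit import *
fit("deep","w1",off([(127,55),(452,50)],(230,120),6)+off([(450,427),(162,430)],(230,200),6),84,172)
fit("tall","w1",off([(95,370),(488,370)],(230,120),6)+off([(477,388),(112,391)],(230,200),6),154,84)
fit("A","w1",off([(215,88),(462,342),(282,548),(50,295)],(80,40),6),54,84)
fit("B","w1",off([(140,103),(480,162),(463,430),(130,383)],(385,50),6),54,84)
E
python3 plan.py 602 200 128 95.5
```

```text
deep [597.  203.4] yaw 4.66 rms px 0.36 edges [ 58.9 171.7  59.1 171.3]
tall [597.  201.9] yaw 3.87 rms px 0.45 edges [59.  82.9 59.7 83.3]
A [470.9  -4.2] yaw 46.51 rms px 0.35 edges [83.7 59.  83.3 58.7]
B [448.6 393.8] yaw -88.12 rms px 0.24 edges [84.2 60.3 83.1 59.1]
pos [574.8 199.1 270. ] yaw 93.51 t 1.45 n 3
-0.0091 -0.0003 0.0473 -0.7; -0.0091 -0.0004 0.0473 -0.7; -0.0091 -0.0005 0.0473 -0.7
```

```bash
python3 plan.py 597 201.7 128 93.9 4
```

```text
pos [574.8 199.1 270. ] yaw 93.51 t 1.45 n 4
-0.0056 0.0003 0.0355 -0.1; -0.0056 0.0003 0.0355 -0.1; -0.0056 0.0003 0.0355 -0.1; -0.0056 0.0003 0.0355 -0.1
```

Call:
play_rows(
  plan="-0.0056 0.0003 0.0355 -0.1; -0.0056 0.0003 0.0355 -0.1; -0.0056 0.0003 0.0355 -0.1; -0.0056 0.0003 0.0355 -0.1; 0 0 0 0",
)

```text
time: 2.08
eef_pos: [593.4, 203.8, 125.6]
tcp_rot: [[-0.997, -0.072, -0.006], [-0.072, 0.997, -0.002], [0.006, -0.001, -1.0]]
contact_force: [-1.4, 0.4, 0.0]
gripper_width: 92.1
```

Call:
play_rows(
  plan="0 0 0 0; 0 0 0 0; 0 0 0 0; 0 0 0 0",
  grip=0.5,
  newtons=20,
)

```text
time: 2.58
eef_pos: [596.8, 203.3, 129.5]
tcp_rot: [[-0.997, -0.071, 0.001], [-0.071, 0.997, 0.0], [-0.001, 0.0, -1.0]]
contact_force: [-0.5, -2.1, 5.8]
gripper_width: 59.5
```

```bash
python3 plan.py 597 203 170 93.9 1;python3 - <<'E'
from plan import *
s=manip.observe(); s=dict(s); s["eef_pos"]=np.array([596.8,203.3,170]); plan(400,203,170,92,4,s=s)
s["eef_pos"]=np.array([400,203,170]); plan(400,203,46,92,4,s=s)
E
```

```text
pos [596.8 203.3 129.5] yaw 94.1 t 2.575 n 1
-0.0002 -0.0003 -0.0405 0.2
pos [596.8 203.3 170. ] yaw 94.1 t 2.575 n 4
0.0491 0.0034 0.0000 0.5; 0.0491 0.0030 0.0000 0.5; 0.0491 0.0025 0.0000 0.5; 0.0492 0.0021 0.0000 0.5
pos [400 203 170] yaw 94.1 t 2.575 n 4
0.0000 0.0000 0.0310 0.5; 0.0000 0.0000 0.0310 0.5; 0.0000 0.0000 0.0310 0.5; 0.0000 0.0000 0.0310 0.5
```

Call:
play_rows(
  plan="0 0 -0.04 0; 0.049 0.003 0 0.5; 0.049 0.003 0 0.5; 0.049 0.0025 0 0.5; 0.049 0.002 0 0.5",
)

```text
time: 3.2
eef_pos: [398.2, 202.0, 168.2]
tcp_rot: [[-0.999, -0.036, -0.0], [-0.036, 0.999, 0.0], [0.0, 0.0, -1.0]]
contact_force: [-0.9, 0.2, -1.5]
gripper_width: 59.6
```

Call:
play_rows(
  plan="0 0 0.035 0; 0 0 0.035 0; 0 0 0.03 0; 0 0 0.014 0; 0 0 0 0",
)

```text
time: 3.82
eef_pos: [399.6, 202.0, 53.9]
tcp_rot: [[-0.999, -0.037, -0.002], [-0.037, 0.999, -0.001], [0.002, -0.001, -1.0]]
contact_force: [-0.1, -0.4, -2.2]
gripper_width: 59.7
```

Call:
play_rows(
  plan="0 0 0.004 0; 0 0 0.003 0; 0 0 0.001 0; 0 0 0 0",
)

```text
time: 4.32
eef_pos: [400.1, 202.3, 46.6]
tcp_rot: [[-0.999, -0.037, 0.0], [-0.037, 0.999, 0.0], [-0.0, 0.0, -1.0]]
contact_force: [0.3, -0.8, -2.4]
gripper_width: 59.8
```

Call:
play_rows(
  plan="0 0 0.0015 0; 0 0 0 0",
)

```text
time: 4.58
eef_pos: [400.6, 202.4, 45.5]
tcp_rot: [[-0.999, -0.037, 0.001], [-0.037, 0.999, 0.0], [-0.001, 0.0, -1.0]]
contact_force: [0.5, -0.8, 5.7]
gripper_width: 59.9
```

Call:
play_rows(
  plan="0 0 0 0; 0 0 -0.001 0; 0 0 -0.04 0; 0 0 -0.06 0; 0 0 -0.06 0",
  grip=1,
)

```text
time: 5.2
eef_pos: [399.6, 202.1, 207.6]
tcp_rot: [[-0.999, -0.037, -0.0], [-0.037, 0.999, -0.0], [0.001, -0.0, -1.0]]
contact_force: [0.4, 0.9, -0.4]
gripper_width: 91.6
```

```bash
python3 - <<'E'
from h import *
c=cam("scene")
for uv,z in [((492,338),0),((463,235),120),((478,262),0),((485,187),235),((505,345),0)]: print(uv,pix2plane("scene",c,uv,z))
print(manip.observe()["q"])
E
python3 plan.py 448.6 375 160 1.9
```

```text
(492, 338) [653.4374 668.4327   0.    ]
(463, 235) [462.2118 532.0314 120.    ]
(478, 262) [426.0895 597.8677   0.    ]
(485, 187) [391.3804 544.0707 235.    ]
(505, 345) [660.1706 700.3062   0.    ]
[ 0.4649  0.0808  2.0023  0.      1.059  -1.1427]
pos [399.6 202.1 207.6] yaw 92.1 t 5.2 n 9
-0.0061 0.0190 0.0053 -10.0; -0.0093 0.0176 0.0053 -10.0; -0.0123 0.0158 0.0053 -10.0; -0.0148 0.0134 0.0053 -10.0; -0.0169 0.0106 0.0053 -10.0
-0.0185 0.0075 0.0053 -10.0; -0.0195 0.0042 0.0053 -10.0; -0.0199 0.0008 0.0053 -10.0; -0.0198 -0.0027 0.0053 -10.0
```

Call:
play_rows(
  plan="-0.0061 0.0190 0.0053 -10.0; -0.0093 0.0176 0.0053 -10.0; -0.0123 0.0158 0.0053 -10.0; -0.0148 0.0134 0.0053 -10.0; -0.0169 0.0106 0.0053 -10.0",
)

```text
time: 5.82
eef_pos: [427.2, 299.0, 179.2]
tcp_rot: [[-0.61, -0.793, -0.0], [-0.793, 0.61, -0.0], [0.0, 0.0, -1.0]]
contact_force: [-0.2, -0.0, 1.2]
gripper_width: 91.9
```

Call:
play_rows(
  plan="-0.0185 0.0075 0.0053 -10.0; -0.0195 0.0042 0.0053 -10.0; -0.0199 0.0008 0.0053 -10.0; -0.0198 -0.0027 0.0053 -10.0; 0 0 0 0",
)

```text
time: 6.45
eef_pos: [448.7, 375.9, 157.6]
tcp_rot: [[0.037, -0.999, -0.0], [-0.999, -0.037, -0.0], [0.0, 0.001, -1.0]]
contact_force: [0.3, -1.0, -0.3]
gripper_width: 92.0
```

```bash
python3 look.py wrist w2; python3 look.py scene s2
```

```text
[448.6548 375.8516 157.6344] -177.8816383669458 [ 0.0003  0.0005 -1.    ] 6.45 91.95506677150135 [ 0.3418 -1.0343 -0.292 ]
[448.3792 375.0728 157.7745] -178.04523792238683 [ 0.0007  0.0008 -1.    ] 6.5 92.01885848516537 [ 0.1029  0.1233 -0.1331]
```

View pics/w2.png

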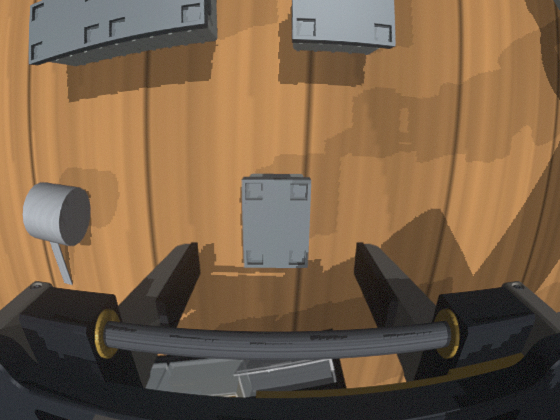

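View pics/s2.png

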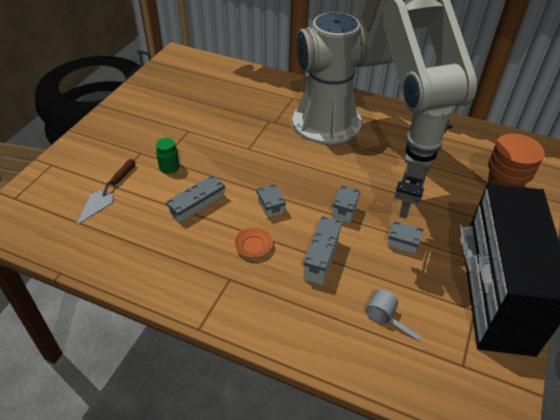

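```bash
python3 crop.py w2 230 165 100 110 6 w2a; python3 crop.py s2 290 180 110 110 6 s2a
```

```text
(no output)
```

View pics/w2a.png

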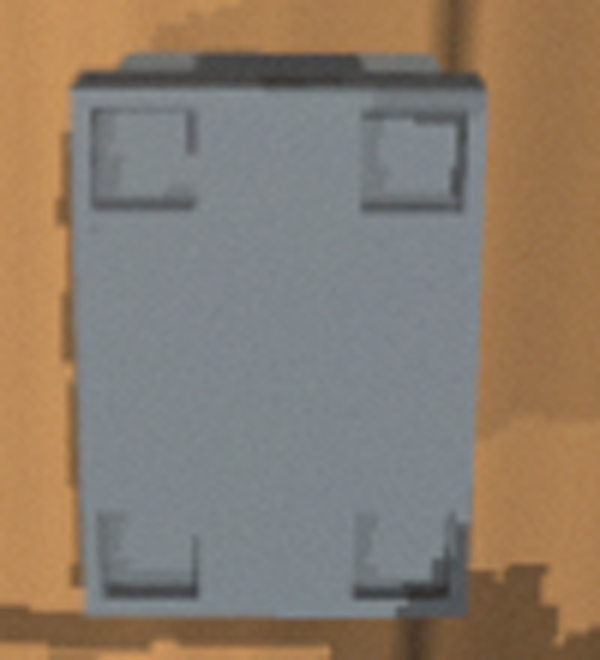

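View pics/s2a.png

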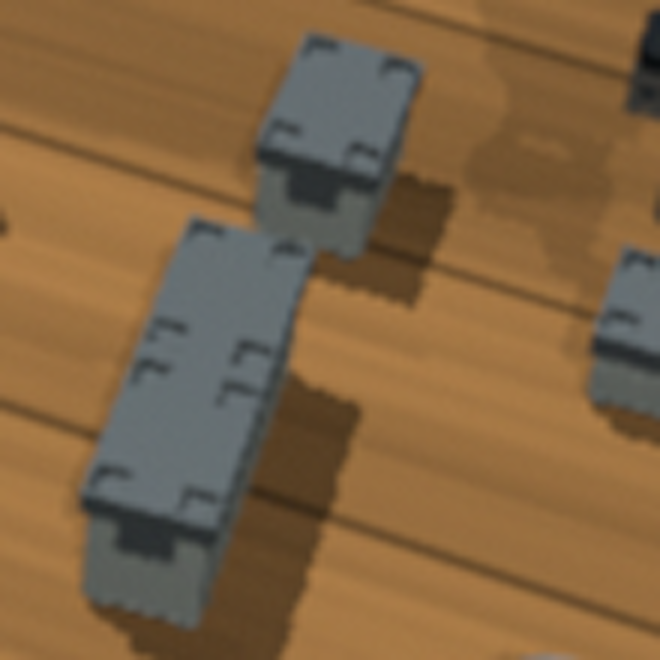

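```bash
python3 - <<'E'
from fit import *
fit("B","w2",off([(73,90),(485,90),(466,615),(87,615)],(230,165),6),54,84)
fit("deep","s2",off([(190,217),(315,250),(218,525),(82,495)],(290,180),6),84,172)
fit("tall","s2",off([(308,35),(423,68),(380,185),(258,152)],(290,180),6),70,84)
E
python3 plan.py 448.4 393.5 28 1.8 4
```

```text
B [448.6 393.9] yaw -88.06 rms px 0.34 edges [59.  83.7 59.5 83.7]
deep [599.1 200.6] yaw 5.05 rms px 0.44 edges [ 59.3 166.7  58.9 171.3]
tall [407.4 202.2] yaw 3.11 rms px 0.21 edges [58.8 84.2 59.7 86.3]
pos [448.3 374.7 158. ] yaw -178.08 t 6.55 n 4
-0.0047 -0.0002 0.0325 0.0; -0.0047 -0.0002 0.0325 0.0; -0.0047 -0.0002 0.0325 0.0; -0.0047 -0.0002 0.0325 0.0
```

Call:
play_rows(
  plan="-0.0048 -0.0002 0.0325 0.0; -0.0048 -0.0002 0.0325 0.0; -0.0048 -0.0002 0.0325 0.0; -0.0048 -0.0002 0.0325 0.0; 0 0 0 0",
)

```text
time: 7.18
eef_pos: [447.3, 392.7, 26.5]
tcp_rot: [[0.034, -0.999, -0.003], [-0.999, -0.034, -0.003], [0.003, 0.003, -1.0]]
contact_force: [-0.5, 0.0, 0.3]
gripper_width: 92.2
```

Call:
play_rows(
  plan="0 0 0 0; 0 0 0 0; 0 0 0 0; 0 0 0 0",
  grip=0.5,
)

```text
time: 7.68
eef_pos: [449.2, 394.6, 29.1]
tcp_rot: [[0.036, -0.999, 0.001], [-0.999, -0.036, 0.001], [-0.001, -0.001, -1.0]]
contact_force: [-1.0, -1.6, 6.4]
gripper_width: 59.9
```

Run:
```python
from plan import *
s=dict(manip.observe()); s["eef_pos"]=np.array([449.2,394.6,149.]); plan(641,207,149,94.66,9,s=s)
```

```text
pos [449.2 394.6 149. ] yaw -177.91 t 7.675 n 9
0.0216 -0.0205 0.0000 9.7; 0.0178 -0.0239 0.0000 9.7; 0.0135 -0.0266 0.0000 9.7; 0.0089 -0.0285 0.0000 9.7; 0.0039 -0.0295 0.0000 9.7
-0.0011 -0.0298 0.0000 9.7; -0.0061 -0.0292 0.0000 9.7; -0.0109 -0.0277 0.0000 9.7; -0.0155 -0.0255 0.0000 9.7
```

Call:
play_rows(
  plan="0 0 -0.03 0; 0 0 -0.045 0; 0 0 -0.045 0",
)

```text
time: 8.05
eef_pos: [448.4, 394.0, 149.1]
tcp_rot: [[0.037, -0.999, -0.001], [-0.999, -0.037, -0.001], [0.001, 0.001, -1.0]]
contact_force: [0.8, -0.2, -2.0]
gripper_width: 59.8
```

Call:
play_rows(
  plan="0.0216 -0.0205 0.0000 9.7; 0.0178 -0.0239 0.0000 9.7; 0.0135 -0.0266 0.0000 9.7; 0.0089 -0.0285 0.0000 9.7; 0.0039 -0.0295 0.0000 9.7",
)

```text
time: 8.68
eef_pos: [555.9, 289.4, 148.0]
tcp_rot: [[-0.728, -0.686, -0.0], [-0.686, 0.728, -0.0], [0.001, 0.0, -1.0]]
contact_force: [-0.3, 0.1, -2.0]
gripper_width: 59.8
```

Call:
play_rows(
  plan="-0.0011 -0.0298 0.0000 9.7; -0.0061 -0.0292 0.0000 9.7; -0.0109 -0.0277 0.0000 9.7; -0.0155 -0.0255 0.0000 9.7; 0 0 0 0",
)

```text
time: 9.3
eef_pos: [641.8, 205.5, 147.8]
tcp_rot: [[-0.997, -0.081, -0.0], [-0.081, 0.997, -0.0], [0.0, -0.0, -1.0]]
contact_force: [-0.5, 0.7, -2.2]
gripper_width: 60.1
```

Call:
play_rows(
  plan="0 0 0 0; 0 0 0 0",
)

```text
time: 9.55
eef_pos: [640.1, 207.7, 148.1]
tcp_rot: [[-0.996, -0.086, -0.001], [-0.086, 0.996, 0.0], [0.001, 0.0, -1.0]]
contact_force: [0.3, -0.6, -3.2]
gripper_width: 59.8
```

```bash
python3 look.py wrist w3;python3 crop.py w3 220 60 110 130 5 w3a;python3 crop.py w3 220 150 110 120 5 w3b
```

```text
[640.0844 207.717  148.087 ] 94.9217895085116 [ 0.0006  0.0001 -1.    ] 9.55 59.759748739182356 [ 0.2769 -0.6299 -3.1545]
```

View pics/w3.png

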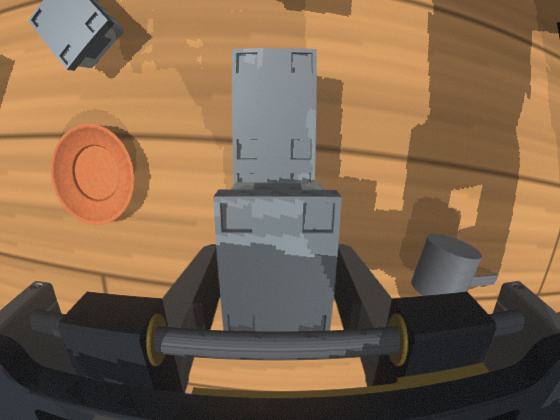

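View pics/w3a.png

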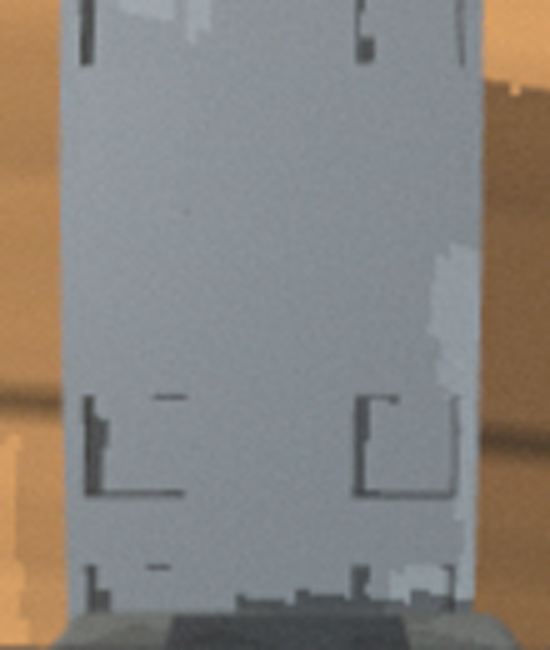

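View pics/w3b.png

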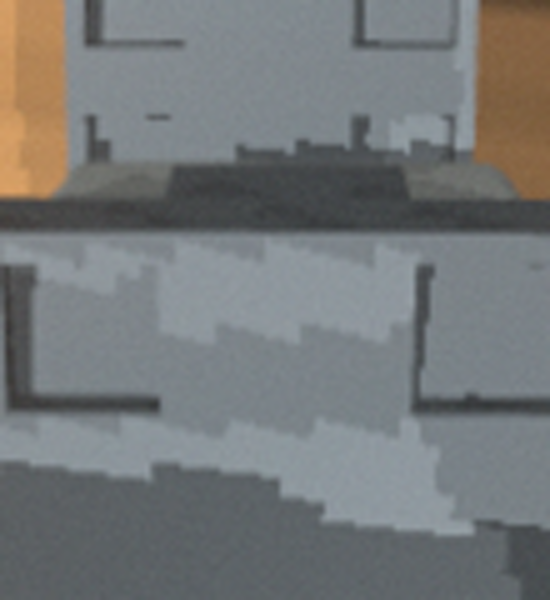

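```bash
python3 crop.py w3 220 40 110 50 6 w3c;python3 crop.py w3 205 180 145 70 5 w3d;python3 crop.py w3 205 300 145 40 5 w3e
```

```text
(no output)
```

View pics/w3c.png

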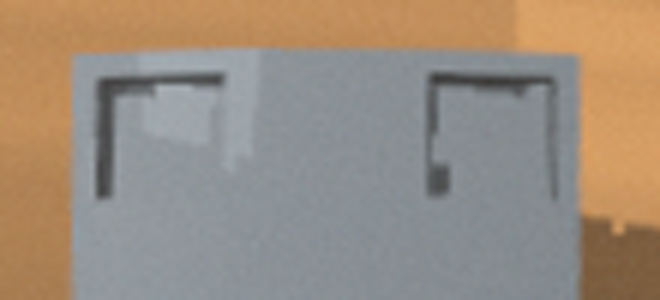

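View pics/w3d.png

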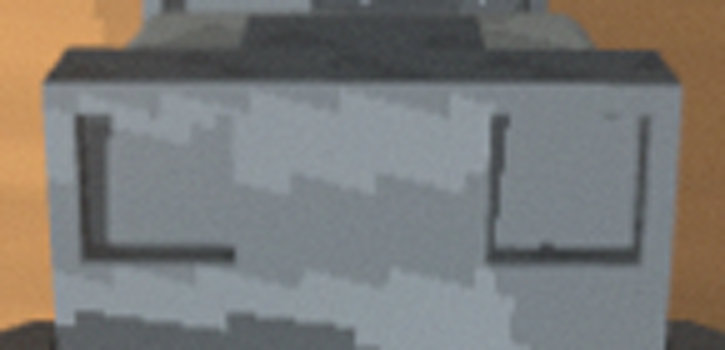

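View pics/w3e.png

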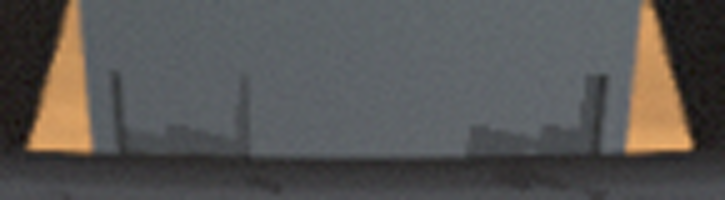

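```bash
cat >> fit.py <<'E'
def pfit(name,img,pix,loc,z,x0,verbose=True):
    n,s,c=pickle.load(open(f"pics/{img}.pkl","rb"))
    pix=np.array(pix,float);loc=np.array(loc,float)
    def g(v):
        C,S=np.cos(v[2]),np.sin(v[2]); X=np.c_[v[0]+C*loc[:,0]-S*loc[:,1],v[1]+S*loc[:,0]+C*loc[:,1],np.full(len(loc),z)]
        return (proj(n,c,X)-pix)
    r=least_squares(lambda v:g(v).ravel(),[x0[0],x0[1],np.radians(x0[2])],x_scale=[1,1,.01],loss="soft_l1")
    e=g(r.x); print(name,r.x[:2].round(2),"yaw",round(np.degrees(r.x[2]),2),"rms",round(np.sqrt((e**2).mean()),2))
    if verbose: print(e.round(1).tolist())
    return np.array([r.x[0],r.x[1],np.degrees(r.x[2])])
E
python3 - <<'E'
from fit import *
d=pfit("deep","w3",off([(85,395),(85,497),(355,395),(355,497),(458,497),(458,397),(185,497),(185,397),(87,566),(353,566)],(220,60),5)
 +off([(72,53),(580,55),(97,75),(225,75),(430,75),(556,77),(95,198)],(220,40),6),
 [(-20,-27),(-5,-27),(-20,12),(-5,12),(-5,27),(-20,27),(-5,-12),(-20,-12),(5,-27),(5,12),(-86,-30),(-86,30),(-83,-27),(-83,-12),(-83,12),(-83,27),(-68,-27)],84,(597,203,4.7))
zt=148.1-29.1+54
h=pfit("held","w3",off([(45,85),(682,85),(75,115),(82,260),(235,260),(490,115),(487,262),(638,262),(648,115)],(205,180),5)+off([(112,73),(245,75),(606,75)],(205,300),5),
 [(-42,-30),(-42,30),(-39,-27),(-24,-27),(-24,-12),(-39,12),(-24,12),(-24,27),(-39,27),(24,-27),(24,-12),(24,27)],zt,(640,207,4.9))
a=np.radians(d[2]);b=d[:2]+44*np.array([np.cos(a),np.sin(a)]);print("bay far",b,"err",b-h[:2],d[2]-h[2])
E
python3 -c "
from h import *
s=manip.observe();print(s['eef_pos'],s['time'])"
```

```text
deep [597.07 203.16] yaw 4.78 rms 0.24
[[-0.4, 0.2], [-0.1, 0.3], [-0.1, 0.0], [-0.3, 0.3], [-0.2, 0.5], [0.2, -0.1], [0.5, 0.2], [0.4, -0.4], [-0.2, 0.0], [-0.0, 0.0], [0.0, -0.0], [0.2, -0.3], [0.0, 0.2], [-0.1, -0.4], [-0.2, -0.3], [-0.0, -0.1], [0.3, -0.1]]
held [638.04 208.59] yaw 4.67 rms 0.55
[[-1.2, -0.9], [0.4, -0.4], [-0.6, -0.7], [-0.5, 0.4], [-0.0, 0.7], [0.3, -0.4], [-0.1, 0.5], [0.7, 0.5], [0.6, -0.2], [-0.7, 0.2], [0.4, 0.6], [0.4, 0.1]]
bay far [640.9147 206.8251] err [ 2.8793 -1.769 ] 0.11337603798663842
[640.203  207.7683 148.1815] 9.6
```

```bash
python3 plan.py 642.6 206.3 120 94.95 3
```

```text
pos [640.2 207.8 148.2] yaw 94.91 t 9.6 n 3
-0.0008 -0.0006 0.0094 -0.0; -0.0008 -0.0006 0.0094 -0.0; -0.0008 -0.0006 0.0094 -0.0
```

Call:
play_rows(
  plan="-0.0008 -0.0006 0.0094 0; -0.0008 -0.0006 0.0094 0; -0.0008 -0.0006 0.0094 0; 0 0 0 0; 0 0 0 0",
)

```text
time: 10.22
eef_pos: [643.5, 205.5, 120.0]
tcp_rot: [[-0.996, -0.084, -0.0], [-0.084, 0.996, -0.0], [0.0, -0.0, -1.0]]
contact_force: [-1.3, -0.3, -2.4]
gripper_width: 59.6
```

```bash
python3 look.py wrist w4;python3 crop.py w4 220 60 110 130 5 w4a;python3 crop.py w4 205 170 145 70 5 w4d;python3 crop.py w4 220 40 110 50 6 w4c
```

```text
[643.5463 205.4511 119.9538] 94.79927932674974 [ 0. -0. -1.] 10.225 59.56982864064537 [-1.2999 -0.2903 -2.4163]
```

View pics/w4a.png

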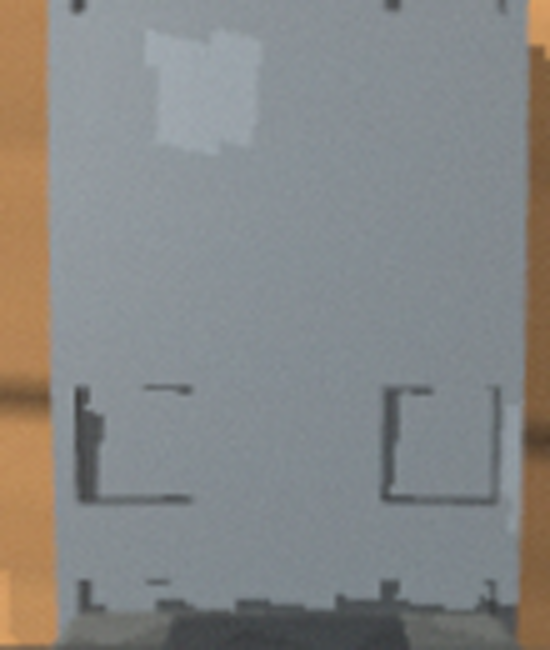

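View pics/w4d.png

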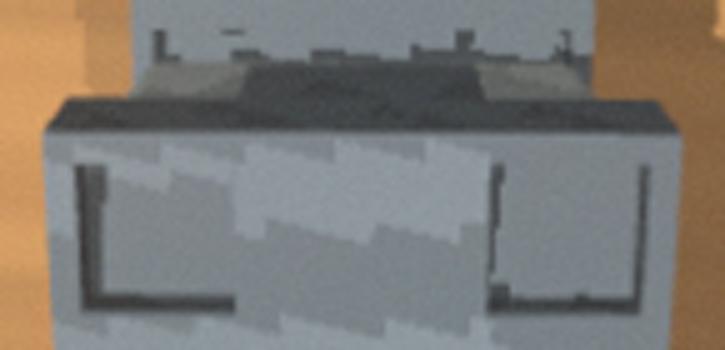

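```bash
python3 - <<'E'
from fit import *
d=pfit("deep","w4",off([(75,386),(77,500),(190,500),(380,386),(380,501),(497,501),(499,386),(190,386),(78,580),(490,581)],(220,60),5),
 [(-20,-27),(-5,-27),(-5,-12),(-20,12),(-5,12),(-5,27),(-20,27),(-20,-12),(5,-27),(5,27)],84,(597,203,4.7))
zt=120-29.1+54
h=pfit("held","w4",off([(43,135),(682,135),(75,165),(82,311),(235,311),(490,165),(487,312),(638,312),(650,165)],(205,170),5),
 [(-42,-30),(-42,30),(-39,-27),(-24,-27),(-24,-12),(-39,12),(-24,12),(-24,27),(-39,27)],zt,(640,207,4.9))
a=np.radians(d[2]);b=d[:2]+44*np.array([np.cos(a),np.sin(a)]);print("bay far",b,"err",b-h[:2],d[2]-h[2])
E
python3 plan.py 642.6 206.3 120 94.75 1
```

```text
deep [596.81 202.78] yaw 4.7 rms 0.36
[[-0.6, -0.1], [-0.5, 0.4], [0.3, 0.3], [0.3, -0.3], [-0.0, 0.2], [-0.0, 0.4], [0.1, 0.1], [0.1, -0.4], [-0.4, -0.2], [0.9, -0.3]]
held [641.53 206.44] yaw 4.7 rms 0.5
[[-0.8, -0.6], [0.4, -0.4], [-0.6, -0.4], [-0.4, 0.5], [0.0, 0.7], [0.3, -0.3], [0.0, 0.6], [0.8, 0.5], [0.2, -0.2]]
bay far [640.6599 206.3821] err [-0.8665 -0.0609] -0.0014203631018698815
pos [643.7 205.5 120.2] yaw 94.8 t 10.275 n 1
0.0010 0.0009 0.0002 0.0
```

Call:
play_rows(
  plan="0.0012 0 0.003 0; 0 0 0.003 0; 0 0 0.002 0; 0 0 0 0; 0 0 0 0",
)

```text
time: 10.9
eef_pos: [642.3, 205.4, 112.0]
tcp_rot: [[-0.996, -0.084, 0.0], [-0.084, 0.996, 0.0], [-0.0, 0.0, -1.0]]
contact_force: [0.6, -0.4, -1.5]
gripper_width: 59.6
```

```bash
python3 -c "
from h import *
s=manip.observe();print(s['eef_pos'],s['contact_force'])"
```

```text
[642.2991 205.3879 112.0248] [ 0.6055 -0.3939 -1.4541]
```

Call:
play_rows(
  plan="0 0 0.0015 0; 0 0 0.0015 0; 0 0 0.001 0; 0 0 0 0",
)

```text
time: 11.4
eef_pos: [642.2, 205.4, 108.1]
tcp_rot: [[-0.996, -0.084, 0.0], [-0.084, 0.996, 0.0], [-0.0, -0.0, -1.0]]
contact_force: [-1.0, 0.1, -0.8]
gripper_width: 59.8
```

Call:
play_rows(
  plan="0 0 0.001 0; 0 0 0 0; 0 0 0 0",
)

```text
time: 11.78
eef_pos: [642.3, 205.4, 108.0]
tcp_rot: [[-0.996, -0.084, 0.0], [-0.084, 0.996, 0.0], [-0.0, 0.0, -1.0]]
contact_force: [-2.9, -0.8, 7.1]
gripper_width: 59.7
```

Call:
play_rows(
  plan="0 0 0 0; 0 0 0 0; 0 0 -0.03 0; 0 0 -0.06 0; 0 0 -0.05 0",
  grip=1,
)

```text
time: 12.4
eef_pos: [642.4, 205.4, 248.8]
tcp_rot: [[-0.996, -0.084, 0.0], [-0.084, 0.996, 0.0], [-0.0, 0.0, -1.0]]
contact_force: [0.7, 0.5, 0.9]
gripper_width: 92.2
```

```bash
python3 look.py wrist w5;python3 crop.py w5 220 60 110 110 5 w5a;python3 crop.py w5 220 160 110 120 5 w5b; python3 plan.py 480 15 160 136.5
```

```text
[642.4198 205.41   248.787 ] 94.80036805945672 [-0.0005  0.0001 -1.    ] 12.4 92.21418285277691 [0.6938 0.5407 0.8875]
pos [645.3 206.3 256.4] yaw 94.8 t 12.45 n 5
0.0361 -0.0354 0.0193 -8.3; 0.0409 -0.0297 0.0193 -8.3; 0.0448 -0.0235 0.0193 -8.3; 0.0477 -0.0168 0.0193 -8.3; 0.0496 -0.0097 0.0193 -8.3
```

View pics/w5.png

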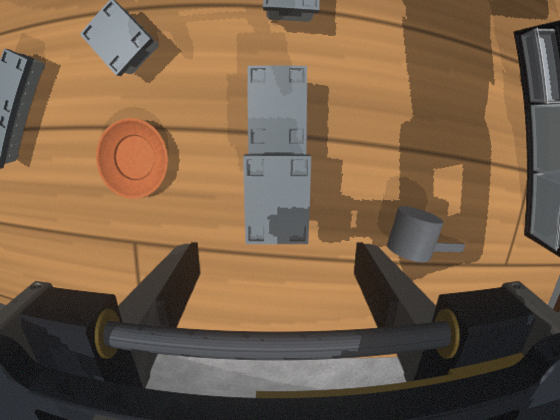

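View pics/w5b.png

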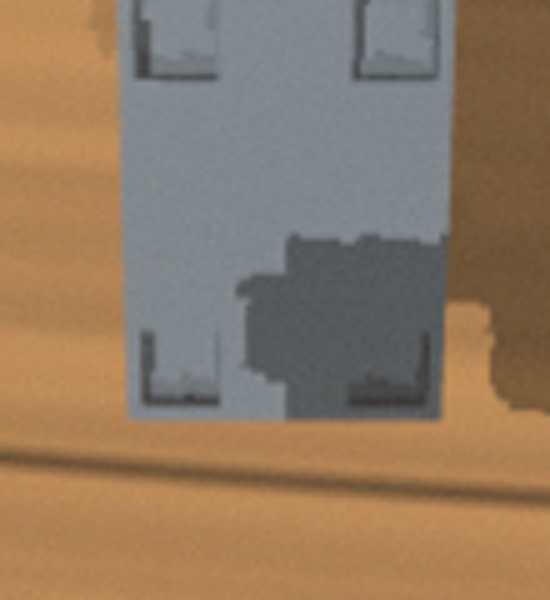

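View pics/w5a.png

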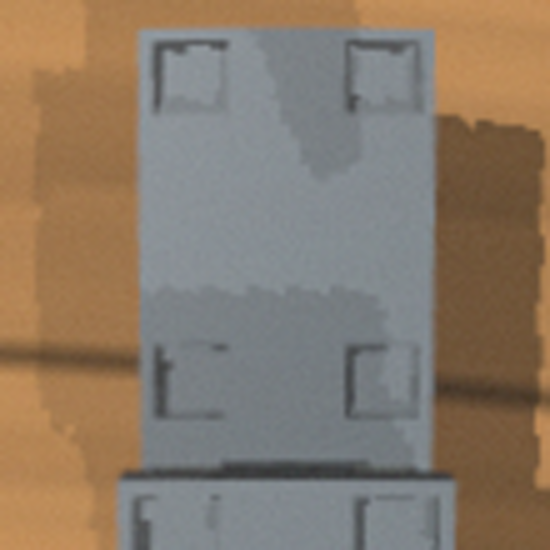

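Run:
```python
from fit import *
d=pfit("deep","w5",off([(138,30),(436,30),(153,41),(346,41),(155,417),(347,416),(418,416)],(220,60),5),[(-86,-30),(-86,30),(-83,-27),(-83,12),(-5,-27),(-5,12),(-5,27)],84,(597,203,4.7),0)
h=pfit("B","w5",off([(118,478),(455,478)],(220,60),5)+off([(130,420),(441,420),(142,404),(432,404),(135,78),(438,78)],(220,160),5),[(-42,-30),(-42,30),(42,-30),(42,30),(39,-27),(39,27),(-24,-27),(-24,27)],133,(640,207,4.9))
a=np.radians(d[2]);b=d[:2]+44*np.array([np.cos(a),np.sin(a)]);print("bay far",b,"err",b-h[:2],d[2]-h[2])
```

```text
deep [596.92 203.49] yaw 4.89 rms 0.27
B [639.8  206.82] yaw 4.8 rms 0.28
[[-0.3, 0.0], [0.3, 0.0], [-0.2, -0.1], [0.5, -0.1], [0.4, 0.2], [-0.7, 0.2], [0.1, -0.1], [-0.1, -0.1]]
bay far [640.7584 207.2436] err [0.9541 0.4282] 0.09520697666496769
```

Call:
play_rows(
  plan="0.0361 -0.0354 0.0193 -8.3; 0.0409 -0.0297 0.0193 -8.3; 0.0448 -0.0235 0.0193 -8.3; 0.0477 -0.0168 0.0193 -8.3; 0.0496 -0.0097 0.0193 -8.3",
)

```text
time: 13.08
eef_pos: [475.7, 13.2, 149.8]
tcp_rot: [[-0.687, -0.726, 0.001], [-0.726, 0.687, -0.0], [-0.0, -0.001, -1.0]]
contact_force: [0.4, -0.1, 1.2]
gripper_width: 91.8
```

Call:
play_rows(
  plan="0 0 0 0; 0 0 0 0",
)

```text
time: 13.32
eef_pos: [477.8, 14.3, 150.9]
tcp_rot: [[-0.692, -0.722, 0.002], [-0.722, 0.692, 0.0], [-0.001, -0.001, -1.0]]
contact_force: [0.1, -0.4, 0.8]
gripper_width: 92.2
```

```bash
python3 look.py wrist w6;python3 crop.py w6 225 170 110 110 6 w6a
```

```text
[477.8171  14.341  150.9181] 136.17890740003472 [-0.0013 -0.001  -1.    ] 13.325 92.2359650109524 [ 0.1319 -0.4304  0.7703]
```

View pics/w6.png

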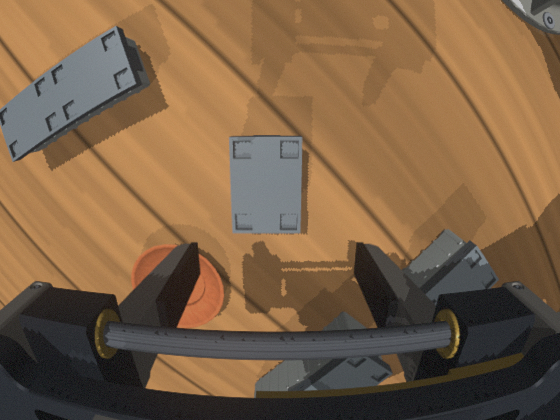

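View pics/w6a.png

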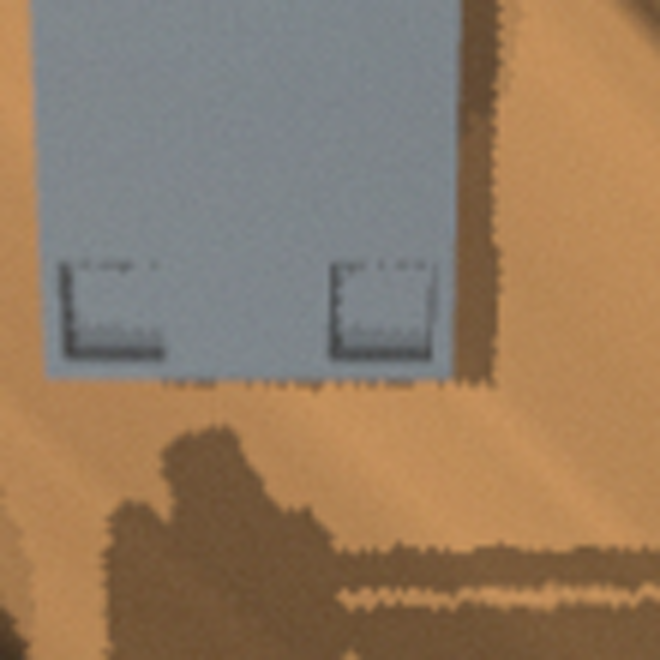

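```bash
python3 crop.py w6 215 125 110 60 6 w6b
```

```text
(no output)
```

View pics/w6b.png

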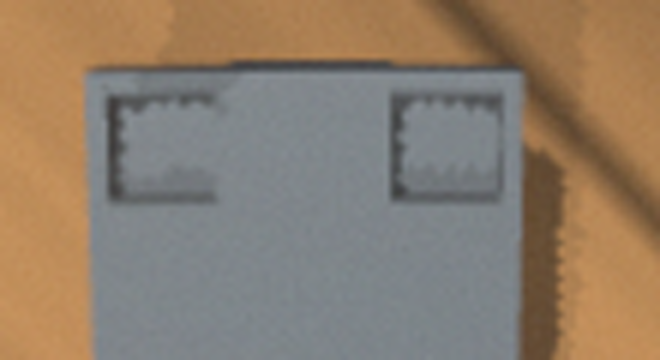

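Run:
```python
from fit import *
h=pfit("A","w6",off([(85,72),(523,72),(106,95),(505,95)],(215,125),6)+off([(46,378),(453,378),(62,359),(432,359)],(225,170),6),[(-42,-30),(-42,30),(-39,-27),(-39,27),(42,-30),(42,30),(39,-27),(39,27)],54,(471,-4,46.5))
from plan import plan
plan(h[0],h[1],29,90+h[2],4)
```

```text
A [470.36  -5.78] yaw 46.1 rms 0.27
[[-0.0, 0.0], [0.3, -0.2], [0.1, -0.3], [-0.4, -0.5], [-0.3, 0.2], [-0.1, 0.4], [0.3, 0.2], [0.1, 0.4]]
pos [478.3  14.7 151.1] yaw 136.23 t 13.375 n 4
0.0051 -0.0021 0.0305 0.0; 0.0051 -0.0021 0.0305 0.0; 0.0051 -0.0021 0.0305 0.0; 0.0051 -0.0021 0.0305 0.0
```

Call:
play_rows(
  plan="0.0051 -0.0021 0.0305 0; 0.0051 -0.0021 0.0305 0; 0.0051 -0.0021 0.0305 0; 0.0051 -0.0021 0.0305 0; 0 0 0 0",
)

```text
time: 14.0
eef_pos: [468.4, -5.7, 27.2]
tcp_rot: [[-0.691, -0.723, -0.003], [-0.723, 0.691, 0.0], [0.002, 0.002, -1.0]]
contact_force: [0.4, -0.3, 0.4]
gripper_width: 92.1
```

Call:
play_rows(
  plan="0 0 0 0; 0 0 0 0; 0 0 0 0; 0 0 0 0",
  grip=0.5,
)

```text
time: 14.5
eef_pos: [469.6, -6.2, 29.3]
tcp_rot: [[-0.691, -0.723, 0.002], [-0.723, 0.691, 0.0], [-0.001, -0.001, -1.0]]
contact_force: [0.0, 0.2, 6.5]
gripper_width: 59.7
```

Call:
play_rows(
  plan="0 0 -0.03 0; 0 0 -0.05 0; 0 0 -0.05 0",
)

```text
time: 14.88
eef_pos: [468.1, -6.3, 159.7]
tcp_rot: [[-0.691, -0.723, -0.001], [-0.723, 0.691, 0.0], [0.001, 0.001, -1.0]]
contact_force: [0.9, -0.6, -1.1]
gripper_width: 59.6
```

```bash
python3 plan.py 551 199.6 159 94.8 5
```

```text
pos [468.1  -6.3 159.7] yaw 136.3 t 14.875 n 5
-0.0412 0.0165 0.0001 8.3; -0.0384 0.0222 0.0001 8.3; -0.0348 0.0276 0.0001 8.3; -0.0305 0.0323 0.0001 8.3; -0.0255 0.0363 0.0001 8.3
```

Call:
play_rows(
  plan="-0.0412 0.0165 0.0001 8.3; -0.0384 0.0222 0.0001 8.3; -0.0348 0.0276 0.0001 8.3; -0.0305 0.0323 0.0001 8.3; -0.0255 0.0363 0.0001 8.3",
)

```text
time: 15.5
eef_pos: [551.7, 200.8, 157.8]
tcp_rot: [[-0.997, -0.079, -0.001], [-0.079, 0.997, -0.0], [0.001, -0.0, -1.0]]
contact_force: [0.3, -0.4, -1.6]
gripper_width: 59.9
```

Call:
play_rows(
  plan="0 0 0 0; 0 0 0 0; 0 0 0 0",
)

```text
time: 15.88
eef_pos: [551.0, 198.4, 157.8]
tcp_rot: [[-0.996, -0.084, -0.001], [-0.084, 0.996, -0.0], [0.001, -0.0, -1.0]]
contact_force: [-0.3, -0.0, -1.6]
gripper_width: 59.9
```

```bash
python3 look.py wrist w7;python3 crop.py w7 200 80 150 120 5 w7a;python3 crop.py w7 205 180 145 70 5 w7d
```

```text
[551.0464 198.4001 157.8485] 94.80584796132142 [ 0.0008 -0.0004 -1.    ] 15.875 59.871901542756675 [-0.2788 -0.0041 -1.5907]
```

View pics/w7.png

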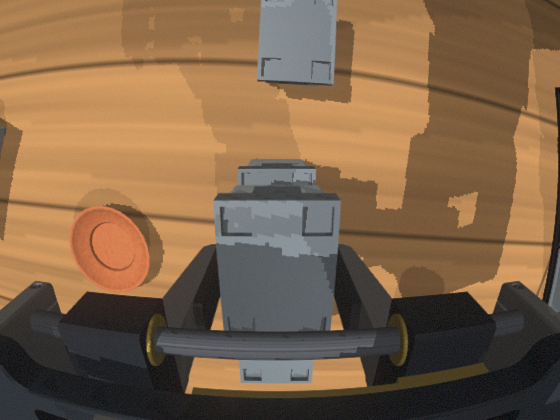

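View pics/w7a.png

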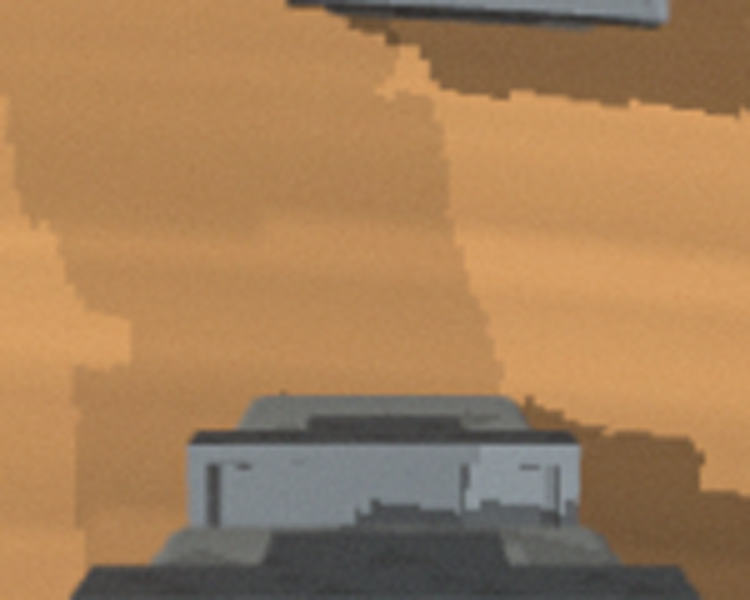

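View pics/w7d.png

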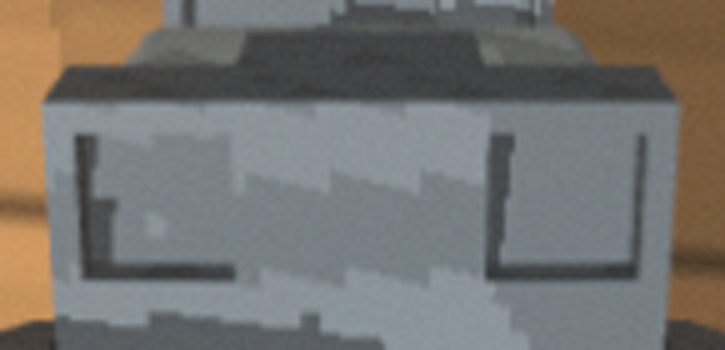

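```bash
python3 - <<'E'
from fit import *
d=pfit("deep","w7",off([(189,446),(580,446),(207,463),(463,463),(560,465)],(200,80),5),[(-86,-30),(-86,30),(-83,-27),(-83,12),(-83,27)],84,(597,203,4.7))
zt=157.85-29.3+54
h=pfit("held","w7",off([(43,103),(680,103),(75,134),(82,279),(235,279),(488,134),(486,279),(637,278),(646,134)],(205,180),5),
 [(-42,-30),(-42,30),(-39,-27),(-24,-27),(-24,-12),(-39,12),(-24,12),(-24,27),(-39,27)],zt,(551,199,4.9),0)
for dd in (d,np.array([597,203.3,4.8])):
 a=np.radians(dd[2]);b=dd[:2]-44*np.array([np.cos(a),np.sin(a)]);print("bay near",b,"err",b-h[:2],dd[2]-h[2])
E
python3 plan.py 551 199.6 159 94.8 5
```

```text
deep [597.03 203.19] yaw 4.7 rms 0.21
[[-0.4, -0.2], [0.2, -0.1], [-0.0, 0.2], [-0.0, 0.2], [0.2, -0.0]]
held [550.92 199.51] yaw 4.79 rms 0.46
bay near [553.1795 199.5827] err [2.2549 0.0736] -0.09251738237209217
bay near [553.1543 199.6182] err [2.2297 0.1091] 0.010679799911009091
pos [551.2 198.4 158. ] yaw 94.78 t 15.925 n 5
0.0000 0.0002 -0.0002 -0.0; 0.0000 0.0002 -0.0002 -0.0; 0.0000 0.0002 -0.0002 -0.0; 0.0000 0.0002 -0.0002 -0.0; 0.0000 0.0002 -0.0002 -0.0
```

Call:
play_rows(
  plan="-0.0010 0.0 0.01 0; -0.001 0 0.01 0; 0 0 0.01 0; 0 0 0.008 0; 0 0 0 0",
)

```text
time: 16.55
eef_pos: [553.1, 199.5, 119.0]
tcp_rot: [[-0.996, -0.084, -0.002], [-0.084, 0.996, -0.001], [0.002, -0.0, -1.0]]
contact_force: [-0.4, 0.1, -2.5]
gripper_width: 59.7
```

Call:
play_rows(
  plan="0 0 0 0; 0 0 0 0",
)

```text
time: 16.8
eef_pos: [553.9, 199.8, 120.4]
tcp_rot: [[-0.996, -0.084, 0.001], [-0.084, 0.996, 0.0], [-0.001, 0.0, -1.0]]
contact_force: [0.1, -0.4, -2.3]
gripper_width: 59.6
```

```bash
python3 look.py wrist w8;python3 crop.py w8 200 130 150 70 5 w8a;python3 crop.py w8 205 180 145 70 5 w8d; python3 crop.py w8 205 340 145 60 5 w8e
```

```text
[553.8836 199.8411 120.3615] 94.80625289666223 [-0.0006  0.0002 -1.    ] 16.8 59.636955976687624 [ 0.0571 -0.3684 -2.2501]
```

View pics/w8a.png

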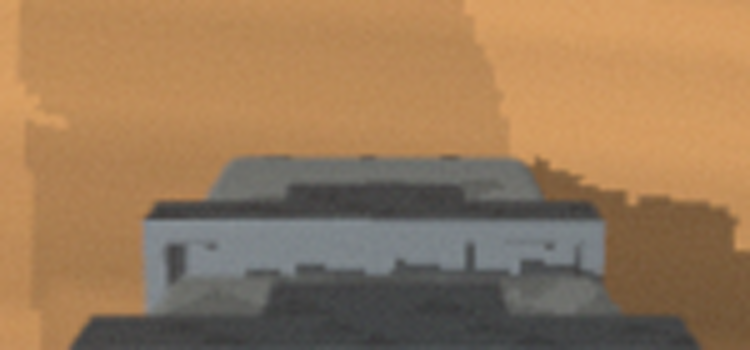

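View pics/w8d.png

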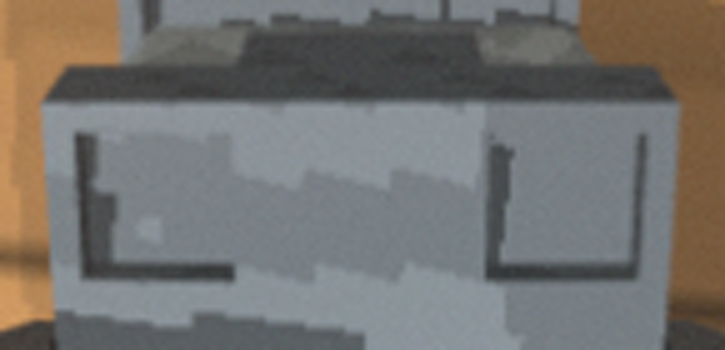

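View pics/w8e.png

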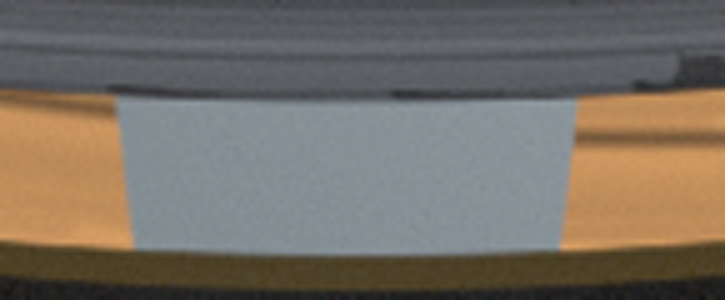

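```bash
python3 - <<'E'
from fit import *
d=pfit("deep","w8",off([(145,218),(605,220),(165,243),(467,243),(578,244)],(200,130),5),[(-86,-30),(-86,30),(-83,-27),(-83,12),(-83,27)],84,(597,203,4.7))
zt=120.4-29.3+54
h=pfit("held","w8",off([(43,103),(680,103),(75,134),(82,279),(235,279),(488,134),(486,279),(637,278),(646,134)],(205,180),5),
 [(-42,-30),(-42,30),(-39,-27),(-24,-27),(-24,-12),(-39,12),(-24,12),(-24,27),(-39,27)],zt,(551,199,4.9),0)
for dd in (d,np.array([597,203.3,4.8])):
 a=np.radians(dd[2]);b=dd[:2]-44*np.array([np.cos(a),np.sin(a)]);print("bay near",b,"err",b-h[:2],dd[2]-h[2])
E
python3 plan.py 551 199.6 159 94.8 5
```

```text
deep [596.87 202.77] yaw 4.55 rms 0.36
[[-0.7, 0.3], [0.1, 0.2], [0.0, -0.2], [-0.1, -0.1], [0.8, -0.1]]
held [553.7  200.93] yaw 4.78 rms 0.48
bay near [553.0122 199.2781] err [-0.6893 -1.6486] -0.23100855705861534
bay near [553.1543 199.6182] err [-0.5472 -1.3085] 0.017598878002149654
pos [553.9 199.8 120.4] yaw 94.8 t 16.85 n 5
0.0006 0.0000 -0.0077 0.0; 0.0006 0.0000 -0.0077 0.0; 0.0006 0.0000 -0.0077 0.0; 0.0006 0.0000 -0.0077 0.0; 0.0006 0.0000 -0.0077 0.0
```

Call:
play_rows(
  plan="0.0007 -0.0012 0 0; 0 0 0.003 0; 0 0 0.003 0; 0 0 0.002 0; 0 0 0 0",
)

```text
time: 17.48
eef_pos: [552.9, 198.4, 111.7]
tcp_rot: [[-0.996, -0.084, -0.0], [-0.084, 0.996, -0.0], [0.0, -0.0, -1.0]]
contact_force: [-0.0, 0.6, -1.9]
gripper_width: 59.7
```

Call:
play_rows(
  plan="0 0 0.0015 0; 0 0 0.0015 0; 0 0 0 0; 0 0 0 0",
)

```text
time: 17.98
eef_pos: [553.1, 198.5, 109.0]
tcp_rot: [[-0.996, -0.084, 0.0], [-0.084, 0.996, -0.0], [-0.0, -0.0, -1.0]]
contact_force: [0.5, 0.6, -1.5]
gripper_width: 60.2
```

Call:
play_rows(
  plan="0 0 0.0008 0; 0 0 0.0008 0; 0 0 0 0; 0 0 0 0",
)

```text
time: 18.48
eef_pos: [553.2, 198.5, 108.2]
tcp_rot: [[-0.996, -0.084, 0.0], [-0.084, 0.996, 0.0], [-0.0, 0.0, -1.0]]
contact_force: [-2.2, -0.8, 6.8]
gripper_width: 59.9
```

Call:
play_rows(
  plan="0 0 0 0; 0 0 0 0; 0 0 -0.03 0; 0 0 -0.06 0; 0 0 -0.06 0",
  grip=1,
)

```text
time: 19.1
eef_pos: [552.7, 198.4, 258.7]
tcp_rot: [[-0.996, -0.084, -0.001], [-0.084, 0.996, -0.0], [0.001, -0.0, -1.0]]
contact_force: [1.0, -0.1, -0.1]
gripper_width: 92.1
```

Call:
play_rows(
  plan="0.03 0 -0.02 0; 0 0 0 0; 0 0 0 0",
)

```text
time: 19.48
eef_pos: [523.3, 195.9, 276.6]
tcp_rot: [[-0.996, -0.084, -0.0], [-0.084, 0.996, -0.0], [0.0, -0.0, -1.0]]
contact_force: [-0.7, -0.4, -0.1]
gripper_width: 92.2
```

```bash
python3 look.py wrist w9;python3 crop.py w9 225 120 110 140 4.2 w9a; python3 plan.py 550 -175 200 67
```

```text
[523.2508 195.9105 276.6053] 94.81162865774198 [ 0.0004 -0.0002 -1.    ] 19.475 92.2104105460933 [-0.6818 -0.4279 -0.0656]
pos [523.2 195.9 276.2] yaw 94.81 t 19.525 n 7
0.0006 -0.0531 0.0109 4.0; -0.0031 -0.0530 0.0109 4.0; -0.0067 -0.0527 0.0109 4.0; -0.0104 -0.0521 0.0109 4.0; -0.0139 -0.0513 0.0109 4.0
-0.0175 -0.0502 0.0109 4.0; -0.0209 -0.0488 0.0109 4.0
```

View pics/w9.png

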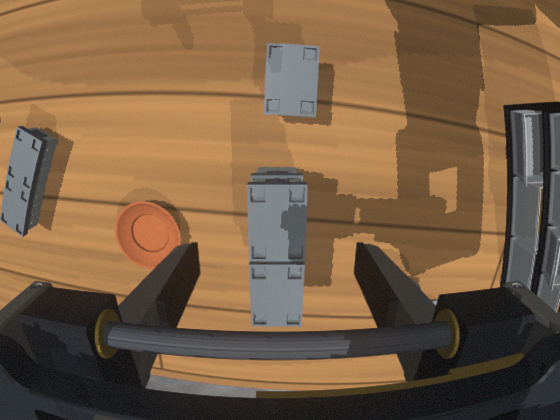

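View pics/w9a.png

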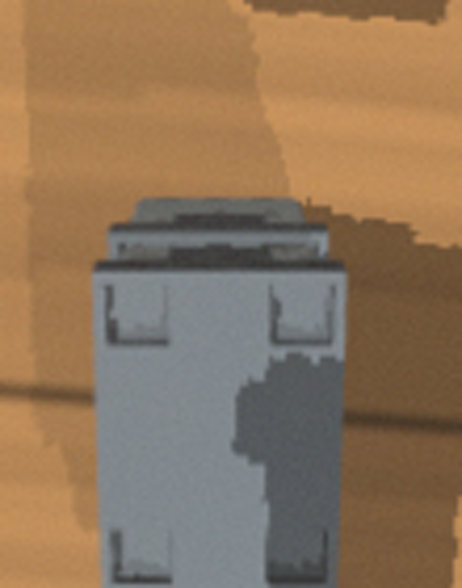

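```bash
python3 crop.py w9 235 230 85 105 6 w9b
```

```text
(no output)
```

View pics/w9b.png

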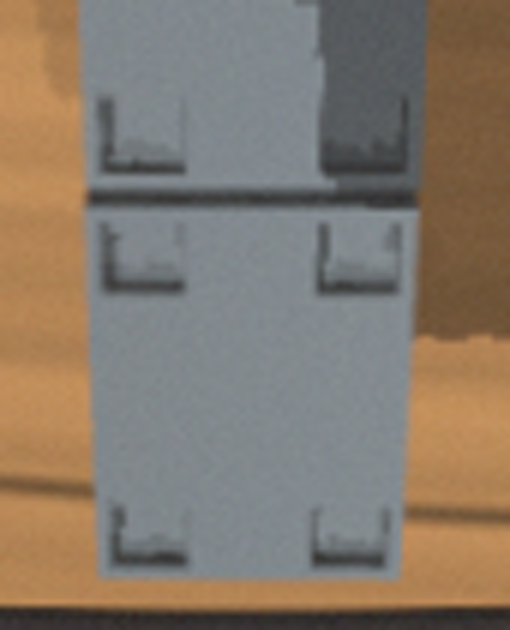

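Call:
play_rows(
  plan="0.0006 -0.0531 0.0109 4.0; -0.0031 -0.0530 0.0109 4.0; -0.0067 -0.0527 0.0109 4.0; -0.0104 -0.0521 0.0109 4.0; -0.0139 -0.0513 0.0109 4.0",
)

```text
time: 20.15
eef_pos: [542.0, -70.9, 221.1]
tcp_rot: [[-0.964, 0.264, -0.002], [0.264, 0.964, 0.0], [0.002, -0.0, -1.0]]
contact_force: [0.7, -0.5, 1.2]
gripper_width: 92.2
```

Call:
play_rows(
  plan="-0.0175 -0.0502 0.0109 4.0; -0.0209 -0.0488 0.0109 4.0; 0 0 0 0; 0 0 0 0",
)

```text
time: 20.65
eef_pos: [549.2, -174.7, 199.9]
tcp_rot: [[-0.919, 0.394, -0.002], [0.394, 0.919, 0.001], [0.002, 0.0, -1.0]]
contact_force: [0.3, -0.4, -0.1]
gripper_width: 91.5
```

```bash
python3 look.py wrist w10
```

```text
[ 549.172  -174.6764  199.9461] 66.784367667666 [ 0.0021  0.0002 -1.    ] 20.65 91.5015024995861 [ 0.2665 -0.4157 -0.118 ]
```

View pics/w10.png

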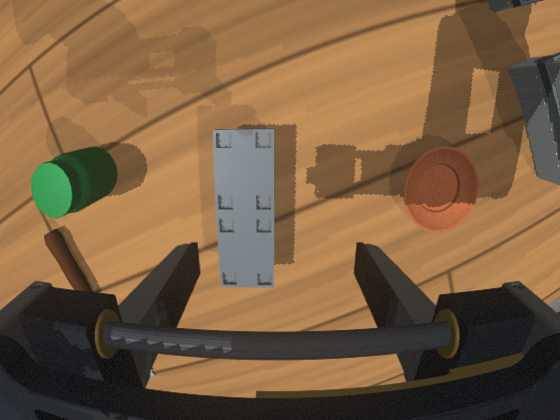

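```bash
python3 crop.py w10 200 120 90 90 6 w10a;python3 crop.py w10 205 205 90 90 6 w10b
python3 - <<'E'
from fit import *
d=pfit("A","w9",off([(93,268),(345,268)],(225,120),4.2)+off([(86,192),(419,192),(103,174),(406,174)],(235,230),6),[(-42,-30),(-42,30),(42,-30),(42,30),(39,-27),(39,27)],133,(553,199,4.7),0)
h=pfit("B","w9",off([(87,207),(417,207),(101,578),(400,578),(104,293),(399,293),(113,566),(386,566)],(235,230),6),[(-42,-30),(-42,30),(42,-30),(42,30),(-24,-27),(-24,27),(39,-27),(39,27)],133,(640,207,4.9),0)
print((d+h)/2, np.degrees(np.arctan2(h[1]-d[1],h[0]-d[0])),np.hypot(*(h-d)[:2]))
E
```

```text
A [552.67 200.  ] yaw 4.88 rms 0.38
B [639.76 206.94] yaw 4.64 rms 0.23
[596.2158 203.4715   4.7564] 4.552956455044916 87.36938223559947
```

View pics/w10a.png

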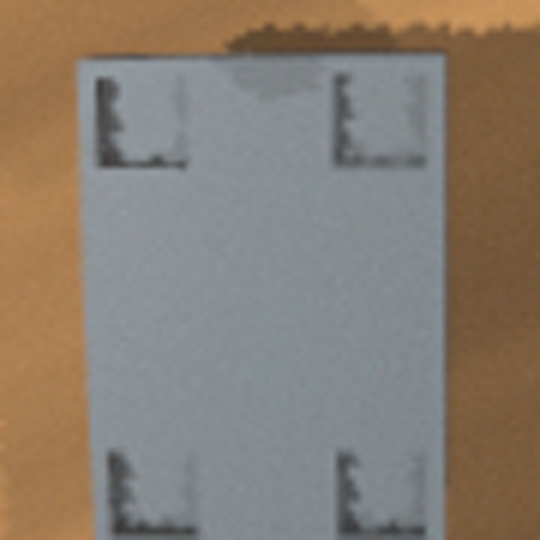

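View pics/w10b.png

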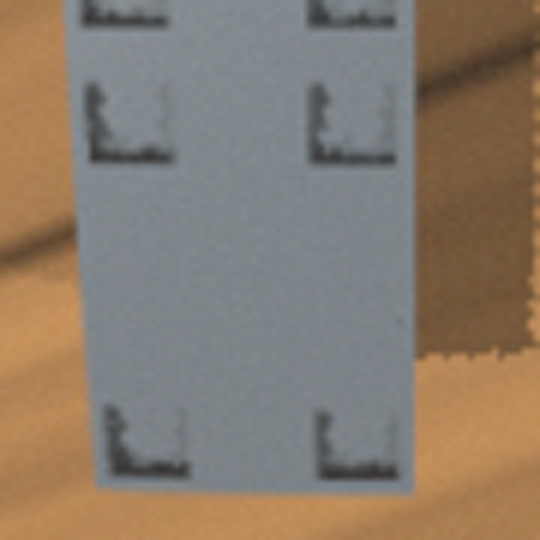

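Run:
```python
from fit import *
L=pfit("low","w10",off([(78,58),(445,55),(97,166),(333,166),(426,166),(335,535),(425,535),(110,535)],(200,120),6)+off([(98,488),(413,492),(89,161),(309,163),(395,163),(112,476),(317,479),(397,479)],(205,205),6),
[(-86,-30),(-86,30),(-68,-27),(-68,12),(-68,27),(-5,12),(-5,27),(-5,-27),(86,-30),(86,30),(20,-27),(20,12),(20,27),(83,-27),(83,12),(83,27)],54,(560,-209,-23))
from plan import plan
plan(L[0],L[1],29,90+L[2],4)
```

```text
low [ 553.32 -210.92] yaw -23.38 rms 0.31
[[-0.4, -0.2], [0.0, -0.6], [-0.2, -0.1], [0.1, -0.6], [0.0, -0.6], [0.5, 0.1], [0.2, 0.2], [0.0, 0.0], [-0.6, 0.3], [0.2, 0.5], [-0.2, 0.2], [0.2, 0.2], [0.3, 0.3], [-0.5, 0.1], [0.0, 0.2], [0.2, 0.4]]
pos [ 549.3 -174.1  200.4] yaw 66.85 t 20.7 n 4
-0.0045 -0.0081 0.0428 0.1; -0.0045 -0.0081 0.0428 0.1; -0.0045 -0.0081 0.0428 0.1; -0.0046 -0.0080 0.0428 0.1
```

Call:
play_rows(
  plan="-0.006 -0.0108 0.04 0.1; -0.006 -0.0108 0.04 0.1; -0.006 -0.0108 0.04 0; 0 0 0.035 0; 0 0 0.0165 0",
)

```text
time: 21.32
eef_pos: [552.6, -210.2, 28.0]
tcp_rot: [[-0.919, 0.395, -0.002], [0.395, 0.919, 0.001], [0.002, 0.0, -1.0]]
contact_force: [-0.5, -0.2, 1.1]
gripper_width: 91.9
```

Call:
play_rows(
  plan="0 0 0 0",
)

```text
time: 21.45
eef_pos: [552.9, -210.7, 29.1]
tcp_rot: [[-0.918, 0.396, -0.001], [0.396, 0.918, 0.001], [0.002, 0.0, -1.0]]
contact_force: [-0.8, 0.3, 0.4]
gripper_width: 91.5
```

Call:
play_rows(
  plan="0 0 0 0; 0 0 0 0; 0 0 0 0; 0 0 0 0",
  grip=0.5,
  newtons=30,
)

```text
time: 21.95
eef_pos: [553.6, -212.0, 30.3]
tcp_rot: [[-0.918, 0.397, 0.001], [0.397, 0.918, -0.0], [-0.001, 0.0, -1.0]]
contact_force: [-1.0, 0.1, 4.7]
gripper_width: 59.6
```

Call:
play_rows(
  plan="0 0 -0.03 0; 0 0 -0.045 0; 0 0 -0.05 0; 0 0 -0.045 0",
)

```text
time: 22.45
eef_pos: [552.6, -211.7, 200.8]
tcp_rot: [[-0.918, 0.397, -0.001], [0.397, 0.918, 0.0], [0.001, -0.0, -1.0]]
contact_force: [0.9, -0.4, -4.0]
gripper_width: 59.7
```

```bash
python3 plan.py 596 203 200 94.7 8
```

```text
pos [ 552.6 -211.7  200.8] yaw 66.59 t 22.45 n 8
0.0156 0.0497 0.0001 -3.5; 0.0125 0.0506 0.0001 -3.5; 0.0094 0.0513 0.0001 -3.5; 0.0063 0.0517 0.0001 -3.5; 0.0031 0.0520 0.0001 -3.5
-0.0001 0.0521 0.0001 -3.5; -0.0033 0.0520 0.0001 -3.5; -0.0065 0.0517 0.0001 -3.5
```

Call:
play_rows(
  plan="0.0156 0.0497 0.0001 -3.5; 0.0125 0.0506 0.0001 -3.5; 0.0094 0.0513 0.0001 -3.5; 0.0063 0.0517 0.0001 -3.5; 0.0031 0.0520 0.0001 -3.5",
)

```text
time: 23.08
eef_pos: [579.8, 48.8, 198.6]
tcp_rot: [[-0.995, 0.101, -0.001], [0.101, 0.995, -0.0], [0.001, -0.0, -1.0]]
contact_force: [0.4, -0.5, -3.6]
gripper_width: 59.8
```

Call:
play_rows(
  plan="-0.0001 0.0521 0.0001 -3.5; -0.0033 0.0520 0.0001 -3.5; -0.0065 0.0517 0.0001 -3.5; 0 0 0 0; 0 0 0 0",
)

```text
time: 23.7
eef_pos: [596.1, 202.3, 198.0]
tcp_rot: [[-0.997, -0.081, -0.002], [-0.081, 0.997, -0.001], [0.002, -0.001, -1.0]]
contact_force: [-0.1, -0.2, -3.9]
gripper_width: 59.8
```

```bash
python3 look.py wrist w11
```

```text
[596.0717 202.3055 198.0205] 94.6197666261369 [ 0.0016 -0.0009 -1.    ] 23.7 59.78624792986518 [-0.1352 -0.1772 -3.9063]
```

View pics/w11.png

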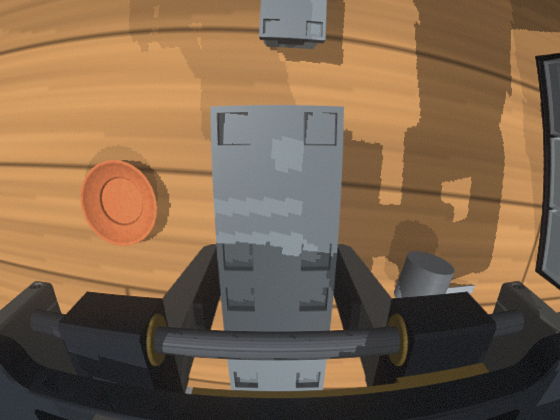

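```bash
python3 crop.py w11 200 95 155 60 5 w11a;python3 crop.py w11 200 230 155 90 5 w11b;python3 crop.py w11 205 350 145 50 5 w11c
```

```text
(no output)
```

View pics/w11a.png

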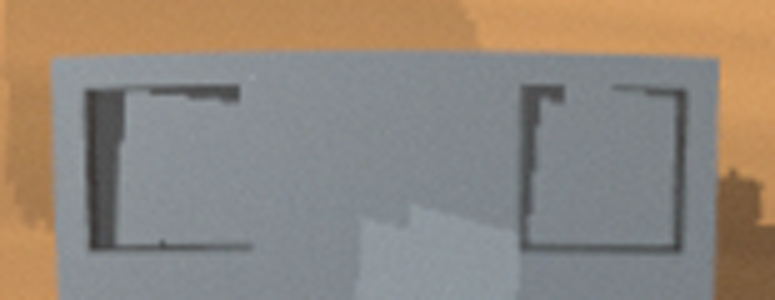

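View pics/w11b.png

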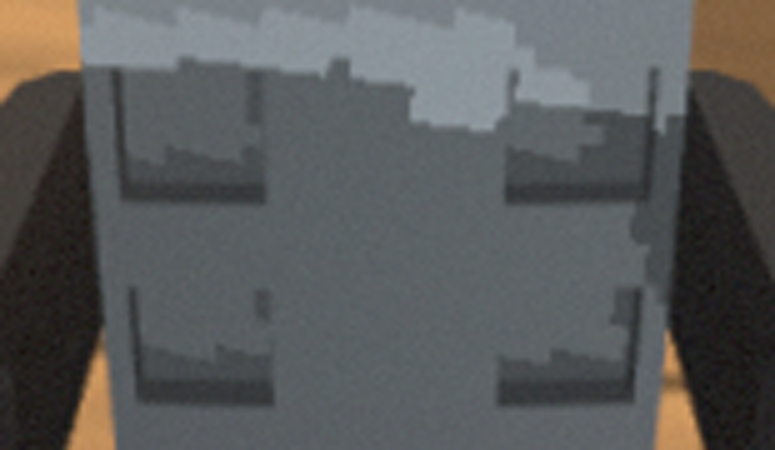

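View pics/w11c.png

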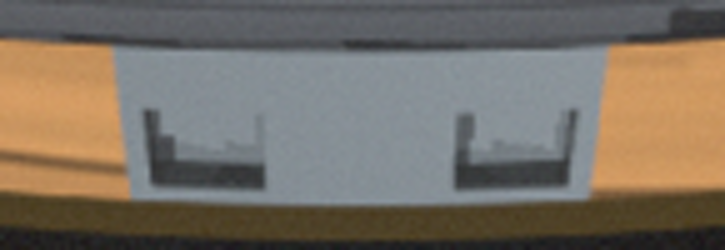

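```bash
python3 - <<'E'
from fit import *
zt=198.0-30.3+54
h=pfit("held","w11",off([(53,58),(720,60),(84,88),(240,88),(522,87),(687,91),(90,249),(520,250),(682,250)],(200,95),5)
+off([(122,202),(265,202),(505,202),(645,202),(137,403),(273,404),(497,403),(635,403)],(200,230),5)
+off([(131,198),(592,199),(152,187),(264,188),(456,188),(570,187)],(205,350),5),
[(-86,-30),(-86,30),(-83,-27),(-83,-12),(-83,12),(-83,27),(-68,-27),(-68,12),(-68,27),
(-5,-27),(-5,-12),(-5,12),(-5,27),(20,-27),(20,-12),(20,12),(20,27),(86,-30),(86,30),(83,-27),(83,-12),(83,12),(83,27)],zt,(596,203,4.8))
print(np.array([596.2,203.5])-h[:2])
E
python3 plan.py 596 203 200 94.7 1
```

```text
held [596.29 203.5 ] yaw 4.66 rms 0.79
[[-0.6, -1.0], [0.2, -1.4], [-0.2, -0.6], [2.0, -1.5], [-0.2, -1.3], [0.1, -1.3], [-0.6, 0.2], [-0.2, -0.6], [0.4, -0.1], [-0.5, 0.4], [0.3, 0.8], [-0.1, 0.8], [1.3, 0.3], [-0.2, 0.6], [0.2, 1.0], [-0.0, 1.1], [-0.0, 0.5], [-0.2, 1.3], [-0.3, 1.0], [-0.1, 0.8], [0.6, 1.3], [-0.4, 1.3], [-0.1, 0.7]]
[-0.0937 -0.0013]
pos [596.2 201.8 198.2] yaw 94.57 t 23.75 n 1
0.0001 0.0012 -0.0018 -0.1
```

Call:
play_rows(
  plan="0 0.0004 0.01 -0.1; 0 0 0.012 0; 0 0 0.008 0; 0 0 0 0; 0 0 0 0",
)

```text
time: 24.38
eef_pos: [597.0, 203.1, 168.9]
tcp_rot: [[-0.997, -0.082, 0.0], [-0.082, 0.997, 0.0], [-0.0, 0.0, -1.0]]
contact_force: [-0.7, 0.3, -3.7]
gripper_width: 59.8
```

```bash
python3 look.py wrist w12;python3 look.py side d12;python3 look.py scene s12;python3 crop.py s12 270 180 110 110 6 s12a;python3 crop.py d12 230 180 100 100 6 d12a
```

```text
[596.9651 203.1234 168.9271] 94.69543049378167 [-0.0002  0.     -1.    ] 24.375 59.79038046183642 [-0.74    0.3269 -3.7436]
[597.0496 203.2102 169.1046] 94.70185796910279 [-0.0005  0.0001 -1.    ] 24.425 59.49413043612727 [-0.6861 -0.329  -3.6172]
[597.063  203.2906 169.2123] 94.70535308434101 [-0.0007  0.0002 -1.    ] 24.475 59.84045573246915 [-0.5782 -0.7612 -3.8916]
```

View pics/s12a.png

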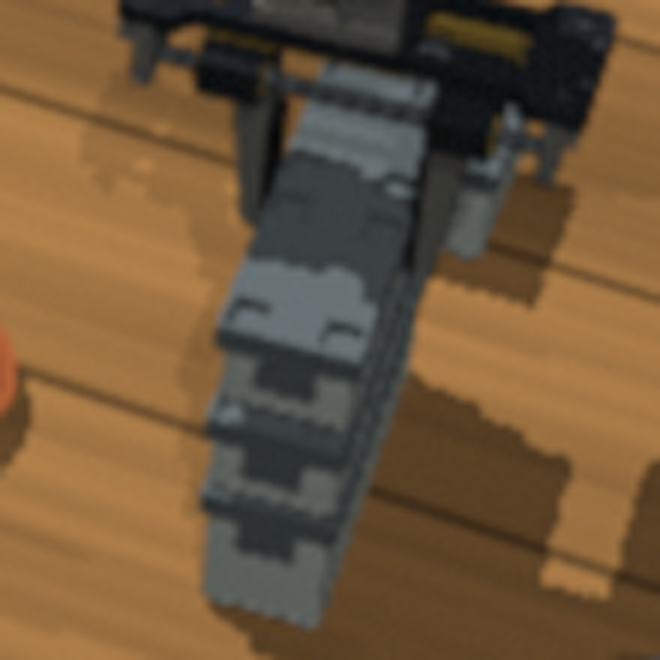

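View pics/d12a.png

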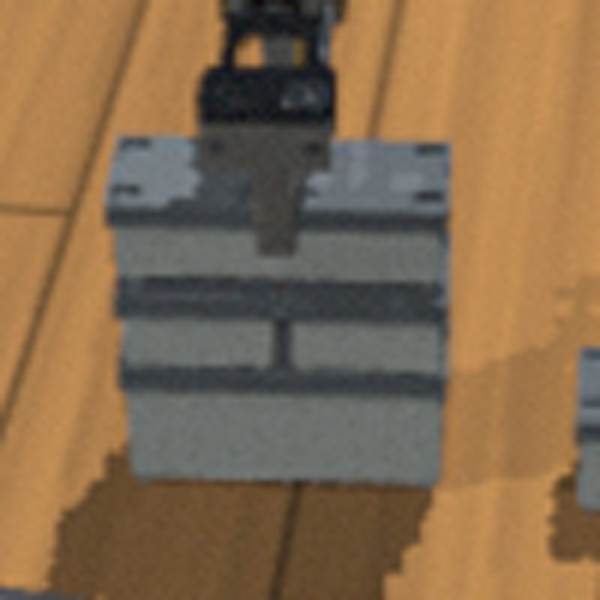

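Call:
play_rows(
  plan="0.0006 -0.001 0 0; 0 0 0.003 0; 0 0 0.003 0; 0 0 0 0; 0 0 0 0",
)

```text
time: 25.15
eef_pos: [596.3, 202.1, 162.7]
tcp_rot: [[-0.997, -0.082, -0.0], [-0.082, 0.997, -0.0], [0.0, -0.0, -1.0]]
contact_force: [-0.1, 0.3, -4.8]
gripper_width: 59.8
```

Call:
play_rows(
  plan="0 0 0.0015 0; 0 0 0.0015 0; 0 0 0 0; 0 0 0 0",
)

```text
time: 25.65
eef_pos: [596.3, 202.1, 159.8]
tcp_rot: [[-0.997, -0.082, 0.0], [-0.082, 0.997, 0.0], [-0.0, 0.0, -1.0]]
contact_force: [-0.3, -0.1, -3.4]
gripper_width: 59.7
```

Call:
play_rows(
  plan="0 0 0.001 0; 0 0 0.001 0; 0 0 0 0; 0 0 0 0",
)

```text
time: 26.15
eef_pos: [596.4, 202.1, 158.2]
tcp_rot: [[-0.997, -0.082, 0.0], [-0.082, 0.997, 0.0], [-0.0, 0.0, -1.0]]
contact_force: [-1.7, -0.3, 1.8]
gripper_width: 60.0
```

Call:
play_rows(
  plan="0 0 0.0004 0; 0 0 0 0",
)

```text
time: 26.4
eef_pos: [596.5, 202.2, 158.2]
tcp_rot: [[-0.997, -0.082, 0.001], [-0.082, 0.997, 0.0], [-0.001, 0.0, -1.0]]
contact_force: [-2.8, -0.5, 6.5]
gripper_width: 59.5
```

Call:
play_rows(
  plan="0 0 0 0; 0 0 0 0; 0 0 -0.02 0; 0 0 -0.05 0; 0 0 -0.06 0",
  grip=1,
)

```text
time: 27.02
eef_pos: [595.6, 201.9, 287.6]
tcp_rot: [[-0.997, -0.082, -0.002], [-0.082, 0.997, -0.001], [0.002, -0.001, -1.0]]
contact_force: [0.7, 0.4, -0.3]
gripper_width: 91.7
```

Call:
play_rows(
  plan="0.06 0 -0.02 0; 0.06 0 0 0; 0.04 0 0 0; 0 0 0 0; 0 0 0 0",
)

```text
time: 27.65
eef_pos: [438.4, 189.3, 307.5]
tcp_rot: [[-0.997, -0.082, 0.001], [-0.082, 0.997, 0.0], [-0.001, 0.0, -1.0]]
contact_force: [0.3, -1.1, 0.8]
gripper_width: 92.4
```

```bash
python3 look.py wrist w13;python3 look.py side d13;python3 look.py scene s13;python3 crop.py s13 270 160 110 120 5 s13a;python3 crop.py d13 230 180 100 100 6 d13a
```

```text
[438.4182 189.2791 307.5026] 94.71227211207872 [-0.0014  0.0003 -1.    ] 27.65 92.37536255154329 [ 0.3288 -1.1189  0.7557]
[438.621  189.2506 307.29  ] 94.69668928632551 [-0.0009  0.0001 -1.    ] 27.7 92.2431288558065 [ 0.0521  0.2515 -0.0506]
[438.6379 189.2057 307.0817] 94.68621274846133 [-0.0003 -0.     -1.    ] 27.75 91.75480080961644 [0.5326 0.1491 0.5596]
```

View pics/s13a.png

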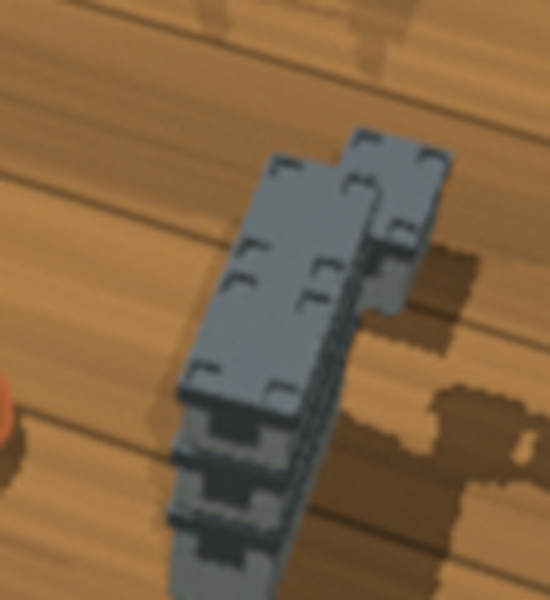

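View pics/d13a.png

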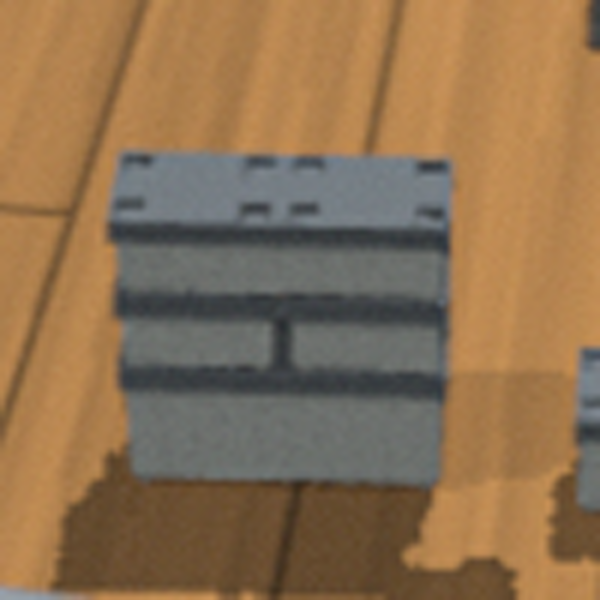

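View pics/w13.png

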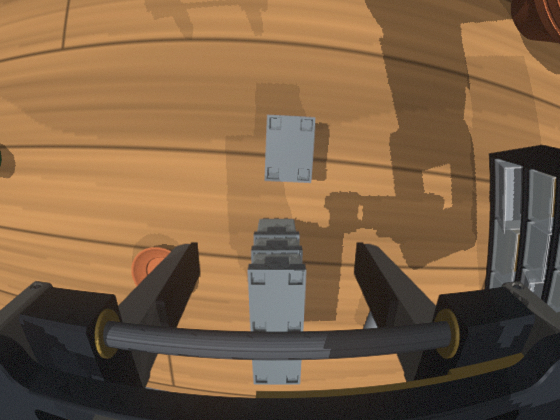

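Run:
```python
from fit import *
fit("low","s13",off([(270,155),(380,188),(300,415),(178,390)],(270,160),5),182,172)
fit("tall","s13",off([(360,128),(452,155),(415,250)],(270,160),5)+off([(330,225)],(270,160),5),70,84)
fit("low side","d13",off([(122,153),(453,160),(448,228),(110,226)],(230,180),6),182,172)
from station import ticket
s=manip.observe();print(abs(s["joint_velocities"]).max(),s["time"]); ticket.hand_in()
```

```text
low [601.6 201.5] yaw 5.36 rms px 0.66 edges [ 60.5 162.9  59.8 171.8]
tall [404.7 203.8] yaw 4.17 rms px 0.98 edges [56.6 82.6 50.4 83.8]
low side [596.1 202.4] yaw 5.17 rms px 0.38 edges [170.5  57.3 168.5  61.7]
0.004066001408491226 27.8
the job is handed in; nothing more can be done
```

I built the stack and handed the job in at 27.8 s of the 72 s. The hand-in reports no verdict, so what follows is from my own checks.

- **Taller tub:** it stands upright on the board near (400, 202) mm, well clear of the deep tub.
- **Equal short tubs:** both are in the deep tub's recesses. They made contact within about 0.1 mm of the calculated seat height. The wrist camera put their centres 87.4 mm apart (nominal 88), about 1 mm or less from their bays in the horizontal.
- **Shallow tub:** it bridges both short tubs and also made contact within about 0.1 mm of its seat height.
- **After release:** the last pictures show the stack square and level, with the gripper open and clear.
- **Deep tub:** my wrist-camera fits of its position stayed within about 1 mm throughout.
- **Items to leave alone:** the arm never came near the jar, saucer, measuring cup or trowel. I didn't measure their final positions.

**Camera disagreement:** the scene camera put the shallow tub about 5 mm further out in x than the side camera did, at 601.6 mm against 596.1 mm. The scene camera read 2 to 7 mm further out on every tub, so I relied on the wrist camera and the contact heights.

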